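# Complete the row of ceramic jars on the study shelf

## Robot

A 7-joint arm with a two-finger parallel gripper is mounted at the origin on the work surface. World frame = base frame: x ahead of the robot, y to its left, z up, the work surface at z = 0. Lengths are in m, angles in rad, forces in N, time in s.
With the tool pointing down it reaches from about 0.4 to 0.85 m from the base axis. Payload 4.5 kg.
Tool frame: the origin (TCP) lies midway between the tips of the shut fingers; the grasp point (between the pads) lies 19 mm behind it; z points along the fingers, y is the line along which they close (so a half turn about z gives the same grasp; the last joint's range is limited). The gripper opens to 88 mm and grips with 3 to 60 N. Pads are 18 mm wide; open, the fingers measure 123 mm over their backs; the gripper's body (75 mm by 187 mm) begins 45 mm behind the grasp point.
Start: joints at [-1.184, 0.689, -0.195, 1.565, 0.157, 0.902, -0.215], TCP at [0.216, 0.587, 0.239] pointing down, gripper open.
Joint ranges: [-3.01, 3.01], [-0.46, 2.08], [-1.47, 1.51], [0.13, 2.56], [-1, 4.14], [0.04, 2.09], [-2.66, 2.66]. Speed limits (rad/s): [2.57, 2.57, 3.14, 3.14, 3.14, 3.14, 3.14].

## Interface

Orientations are given as a unit quaternion [w, x, y, z].
In Python, from rig import monitor, vision, arm gives the robot as it stands.
- The arm moves only by the tool carry_out, never from a script. Its argument "rows" is a list that holds one entry, the list of rows, each a list of 7 numbers: the turn, a rotation vector about the tool's x, y, z normalised to -1 to 1, where 1 is 90 degrees, then the shift along the tool's x, y, z normalised to -1 to 1, where 1 is 0.2 m, then the opening, from -1 (shut) to 1 (fully open). In form: [[[rx, ry, rz, x, y, z, fingers], ...]]. A call has 1 to 8 rows; each row is the pose to reach, as a shift and turn from the pose commanded when the call began, along the tool's axes at that moment; what a row does not reach only later rows make up. A row lasts 1/12 s, in which the tool goes at most 41.7 mm and 7.16 degrees, less where a joint would pass 70% of its speed; a pose out of reach is approached as far as the arm can. A call with a number of a shift or a turn outside -1 to 1 is refused whole. A call with a gripper value outside its range is refused whole. The fingers move at their own pace and stop on an object; "force" is the grip in N (left out, the last holds). Time passes only in rows, so rows that repeat a pose let the fingers close. It gives the time, the measured TCP pose, the force, the opening and the grip force at its end, in the units of the state.
- monitor.sense(): the state, without advancing time (a new reading comes with each control period).
- vision.read_camera(name): name is "scene" or "side" or "wrist"; returns a dict with "frame" (480x640x3 uint8, red, green, blue), "depth" (480x640 float32, m along the optical axis (not along the pixel's ray), 0 where there is no reading), "mtx" (3x3 intrinsics, pixels), "R" (3x3) and "t" (3): a world point X has camera coordinates R X + t. Camera axes: x right, y down, z forward; pixel columns grow to the right and rows downward; lengths in m; the calibration is good to about 2 mm. The wrist camera is an equidistant fisheye: a pixel r from the principal point sees the ray r / f radians off the axis. A picture is of the moment at which its call begins.
- arm.sign_off(): hands the job in; it is judged then, once.
The state is a dict: "clock": time; "joint_positions": joint angles; "dq": joint speeds; "joint_torque": joint torques, N m; "position": TCP position; "eef_rot": TCP orientation; "ft_force": force on the tool from outside, world axes, zero at the start; "ft_torque": the same for the moment, N m; "opening": opening from 0.0 (shut) to 1.0 (fully open); "gripper_force": force on a finger pad.
Only numpy, scipy, OpenCV 4.12 (cv2) and the standard library are available. Lean on these libraries where they do the work, as an engineer would, in place of code of your own. Each camera call takes 0.05 s, during which the arm holds its last target. There are 200 camera calls.

## Task

A heavy, wide square jar stands near one end of the little shelf's lower board. Complete the row beside it, on the side towards the middle of the shelf, with the two square jars from the desk: first the shorter, then the tallest, upright, each touching its neighbour, fronts flush with the shelf's front edge and square to it. Do not knock a jar over, push the wide jar along, or disturb the round jar, the clock, the mug and the plant.

Things in the scene. Friction and masses are not known exactly. Their poses are not given: they have to be found in the camera images.
- rack: fixed two-board shelf, wood below, clear pane with brass edges above; open front and back. Origin at the centre of its underside; x from its front (robot side) to its back, y along it. Boards 110 mm deep (front edges at x = -55) and 520 long. Lower board: top at z = 20. Upper board: underside z = 210, top 222. End panels 16 mm thick, outer faces at y = -260 and 260, only over x 5 to 55.
- jar_middle: the shorter square ceramic jar, blue with white bands, white lid and small knob; body 50 x 50 mm and 70 mm tall, lid and knob to 86 mm. Origin at the centre of its underside, x and y square to its sides, z up. About 250 g. Starts upright on the desk. To be moved.
- jar_tall: the tallest square ceramic jar, blue with white bands, white lid and small knob; body 50 x 50 mm and 88 mm tall, lid and knob to 104 mm. Origin at the centre of its underside, x and y square to its sides, z up. About 250 g. Starts upright on the desk. To be moved.
- jar_wide: the wide, low square ceramic jar already on the lower board near its left or right end, front flush with the board's edge; same look, body 60 x 60 mm and 54 mm tall, knob to 70 mm, 1 kg, held only by friction. Origin at the centre of its underside, axes as the shelf's. Do not push it along; the row starts at its side towards the middle of the shelf.
- jar_round: round ceramic jar on the desk, 60 mm across, 88 mm tall. Origin at the centre of its underside. Not part of the row. Leave alone.
- clock: small brass desk clock standing loose on the lower board near the other end; foot 40 x 50 mm, 60 mm tall. Origin at the centre of its underside. Leave alone.
- mug: white mug on the desk, 80 mm across, 90 mm tall, handle towards its +y. Origin at the centre of its underside. Leave alone.
- plant_pot: white pot with a small plant on the desk, 80 mm across, 116 mm tall. Origin at the centre of its underside. Leave alone.
There are look-alikes about, which are no part of the job. Leave any red look-alike of the jar_middle alone.

How it is judged:
At the end, for the whole second after the job is handed in: Both jars upright on the lower board, released, at rest; fronts within 9 mm of its front edge, square within 0.1 rad; shorter jar within 5 mm of the wide one, axes of the two within 55 mm, the tallest's axis 98 mm or more along from the wide jar's; wide jar moved under 8 mm (x of jar_middle in the frame of rack between -0.039 and -0.021 m and z of jar_middle in the frame of rack between 0.016 and 0.025 m and angle between each of jar_middle, jar_tall's own z axis and vertical below 0.06 rad and (angle between the x axis of jar_middle and the x axis of rack, either way round below 0.1 rad or angle between the x axis of jar_middle and the y axis of rack, either way round below 0.1 rad) and linear speed of each of jar_middle, jar_tall below 0.01 m/s and contact force between each of jar_middle, jar_tall and the fingers below 0.1 N and x of jar_tall in the frame of rack between -0.039 and -0.021 m and z of jar_tall in the frame of rack between 0.016 and 0.025 m and (angle between the x axis of jar_tall and the x axis of rack, either way round below 0.1 rad or angle between the x axis of jar_tall and the y axis of rack, either way round below 0.1 rad) and y of jar_middle in the frame of jar_wide between -0.06 and 0.06 m and horizontal distance between jar_tall and jar_middle below 0.055 m and (y of jar_tall in the frame of jar_wide above 0.098 m or y of jar_tall in the frame of jar_wide below -0.098 m) and distance of jar_wide from where it was at the start of the episode below 0.008 m); the robot touches nothing.
It fails at once if a jar is knocked over (angle between any of jar_middle, jar_tall, jar_wide's own z axis and vertical above 0.7 rad).
It fails at once if the wide jar is pushed along by more than 8 mm (distance of jar_wide from where it was at the start of the episode above 0.008 m).
It fails at once if the round jar, the clock, the mug or the plant is shifted by more than 20 mm (distance of any of jar_round, clock, mug, plant_pot from where it was at the start of the episode above 0.02 m).
It also fails if it takes over 64 s, if anything falls off the work surface, if the arm or the gripper's body presses on something with over 40 N, if the wrist force passes 120 N, or if a joint passes its speed limit or range.

## Working session

There is one attempt and no reset: what is moved stays moved. The work goes in short steps, Python scripts to look and compute and a tool call to move; the robot and the scene stay as the last step left them, time stands still between calls to the robot, and variables do not carry over. Pictures are saved under pics/ and viewed, at most 10 in all, crops included, and the job is handed in when it is done.

Besides the shell and the picture viewer there is one more tool, called after "Call:" as name(argument=value, ...), one argument or row to a line, values as JSON. carry_out: Moves the arm, as the interface text tells. Its arguments: {"type":"object","properties":{"rows":{"type":"array","items":{"type":"array","items":{"type":"array","items":{"type":"number"}}}},"force":{"type":"number"}},"required":["rows"]}

```bash
mkdir -p pics; ls; cat > h.py <<'E'
import numpy as np, cv2
from rig import monitor, vision, arm
def grab(n):
    c=vision.read_camera(n); np.savez(f'/tmp/{n}.npz',**c); return c
def load(n): return dict(np.load(f'/tmp/{n}.npz'))
def cloud(c):
    h,w=c['depth'].shape; u,v=np.meshgrid(np.arange(w),np.arange(h)); d=c['depth']; K=c['mtx']
    P=np.stack([(u-K[0,2])/K[0,0]*d,(v-K[1,2])/K[1,1]*d,d],-1)
    return (P-c['t'])@c['R']
def ray(c,u,v,z):
    K=c['mtx']; r=np.array([(u-K[0,2])/K[0,0],(v-K[1,2])/K[1,1],1])@c['R']; o=-c['R'].T@c['t']
    return o+r*(z-o[2])/r[2]
E
python3 - <<'E'
from h import *
a=grab('scene');b=grab('side')
for n,c in(('scene',a),('side',b)):
    cv2.imwrite(f'pics/{n}0.png',c['frame'][:,:,::-1]); print(n,c['mtx'].tolist(),c['R'].round(3).tolist(),(-c['R'].T@c['t']).round(3))
s=monitor.sense();print(s['clock'],s['position'],s['eef_rot'],s['opening'])
E
```

```text
pics
scene [[509.9762112162954, 0.0, 321.68662532440015], [0.0, 509.9762112162954, 235.40375004037355], [0.0, 0.0, 1.0]] [[-0.375, 0.927, -0.012], [0.689, 0.27, -0.673], [-0.621, -0.26, -0.739]] [1.224 0.311 0.894]
side [[489.18583704709476, 0.0, 318.00328066702014], [0.0, 489.18583704709476, 247.6976575331203], [0.0, 0.0, 1.0]] [[0.938, -0.345, -0.018], [-0.249, -0.639, -0.727], [0.239, 0.687, -0.686]] [ 0.295 -0.707  0.764]
0.1 [0.21578546 0.58598098 0.23799481] [-9.23537728e-05  1.75449208e-01  9.84488150e-01 -8.06173959e-04] 0.9979702830428576
```

View pics/scene0.png

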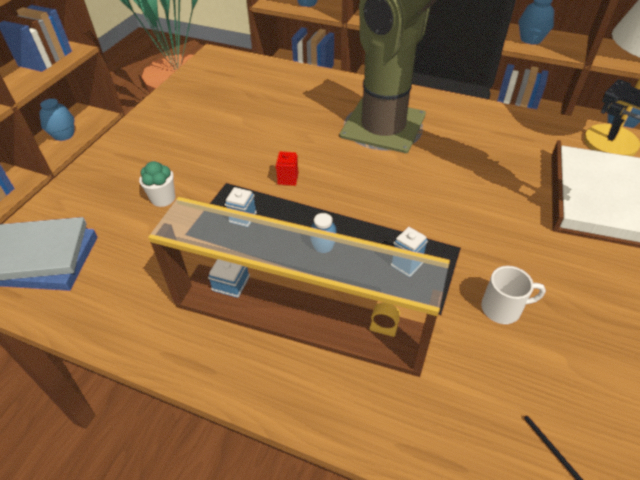

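View pics/side0.png

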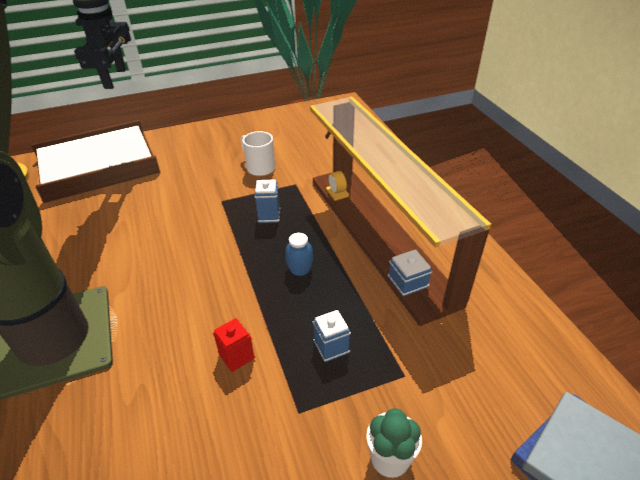

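Side view: the tall blue square jar is at (266,200), the shorter blue one at (331,335) and the round jar at (299,255). The wide jar is on the shelf's right end at (410,272) and the clock is at (338,185). The mug is at (258,152) and the plant at (393,440).

Candidates for jar_middle are the blue jar at (331,335) and the red one at (234,345). The blue one fits, because the red one is the look-alike.

```bash
python3 - <<'E'
from h import *
b=load('side');a=load('scene');P=cloud(b);f=b['frame'];hsv=cv2.cvtColor(f,cv2.COLOR_RGB2HSV)
def roi(x0,y0,x1,y1):
    m=np.zeros(P.shape[:2],bool);m[y0:y1,x0:x1]=1;return m&(b['depth']>0)
for n,r in dict(mid=(305,305,358,365),tall=(248,175,288,228),wide=(384,248,436,298)).items():
    m=roi(*r); z=P[...,2]; lo=0.015+(0.02 if n=='wide' else 0)
    Q=P[m&(z>lo)&(z<.16)]; zz=Q[:,2]
    h,e=np.histogram(zz,np.arange(0,.13,.004)); print(n,'zmax',zz.max().round(4),'hist',[(round(x,3),int(k)) for x,k in zip(e,h) if k>20])
    xy=Q[:,:2]; rect=cv2.minAreaRect((xy*1000).astype(np.float32)); print(' all',rect)
    hsvm=hsv[m&(z>lo)&(z<.16)]
    top={'mid':.07,'tall':.088,'wide':.074}[n]
    t=Q[abs(zz-top)<.004]; print(' top',cv2.minAreaRect((t[:,:2]*1000).astype(np.float32)),len(t))
for n,(u,v,R) in dict(round=(299,255,18),red=(234,345,18),plant=(393,445,25),mug=(258,152,16),clock=(338,185,10)).items():
    Q=P[roi(u-R,v-R,u+R,v+R)];Q=Q[Q[:,2]>.03];print(n,Q.min(0).round(3),Q.max(0).round(3))
H,S,V=hsv[...,0],hsv[...,1],hsv[...,2]
y=roi(305,90,490,245)&(H>20)&(H<33)&(S>180)&(V>130)&(P[...,2]>.17)
Q=P[y]; print('brass',len(Q),Q[:,2].min(),Q[:,2].max(),cv2.minAreaRect((Q[:,:2]*1000).astype(np.float32)))
print(cv2.boxPoints(cv2.minAreaRect((Q[:,:2]*1000).astype(np.float32))))
# lower-board top
m=roi(310,170,475,325)&(abs(P[...,2]-.02)<.006);Q=P[m]
print('board',len(Q),np.median(Q[:,2]),cv2.boxPoints(cv2.minAreaRect((Q[:,:2]*1000).astype(np.float32))))
c=f[280:400,200:440]; cv2.imwrite('pics/crop.png',cv2.resize(f[150:400,200:450],(800,800))[:600,:,::-1]) if 0 else cv2.imwrite('pics/crop.png',cv2.resize(f[165:385,205:445],None,fx=2.7,fy=2.7)[:,:,::-1])
E
```

```text
mid zmax 0.089 hist [(np.float64(0.016), 43), (np.float64(0.02), 43), (np.float64(0.024), 44), (np.float64(0.028), 45), (np.float64(0.032), 47), (np.float64(0.036), 47), (np.float64(0.04), 47), (np.float64(0.044), 42), (np.float64(0.048), 48), (np.float64(0.052), 51), (np.float64(0.056), 40), (np.float64(0.06), 51), (np.float64(0.064), 56), (np.float64(0.068), 113), (np.float64(0.072), 183), (np.float64(0.076), 304), (np.float64(0.084), 45)]
 all ((490.2694091796875, -208.93190002441406), (49.98356628417969, 50.52613067626953), 3.916989326477051)
 top ((489.8087158203125, -209.37306213378906), (49.2332649230957, 48.37655258178711), 2.4962761402130127) 177
tall zmax 0.1079 hist [(np.float64(0.016), 30), (np.float64(0.02), 30), (np.float64(0.024), 35), (np.float64(0.028), 28), (np.float64(0.032), 28), (np.float64(0.036), 28), (np.float64(0.04), 30), (np.float64(0.044), 32), (np.float64(0.048), 31), (np.float64(0.052), 31), (np.float64(0.056), 34), (np.float64(0.06), 31), (np.float64(0.064), 32), (np.float64(0.068), 30), (np.float64(0.072), 32), (np.float64(0.076), 31), (np.float64(0.08
[... 808 characters left out ...]
22247314453), (58.78449630737305, 62.02018356323242), 4.9643473625183105) 186
round [ 0.473 -0.022  0.03 ] [0.53  0.029 0.092]
red [ 0.291 -0.195  0.03 ] [ 0.351 -0.145  0.089]
plant [ 0.462 -0.47   0.03 ] [ 0.535 -0.403  0.119]
mug [0.486 0.375 0.03 ] [0.565 0.483 0.094]
clock [0.65  0.181 0.03 ] [0.689 0.235 0.082]
brass 22 0.21898258977747645 0.22448477437240058 ((700.9707641601562, 79.37745666503906), (108.43344116210938, 421.2940979003906), 4.076793670654297)
[[ 631.9156   285.63705]
 [ 661.8669  -134.59103]
 [ 770.02594 -126.88214]
 [ 740.07465  293.34595]]
board 5622 0.0202928540386096 [[ 497.12756  289.073  ]
 [ 532.19763 -232.7054 ]
 [ 778.8733  -216.12573]
 [ 743.8032   305.65265]]
```

View pics/crop.png

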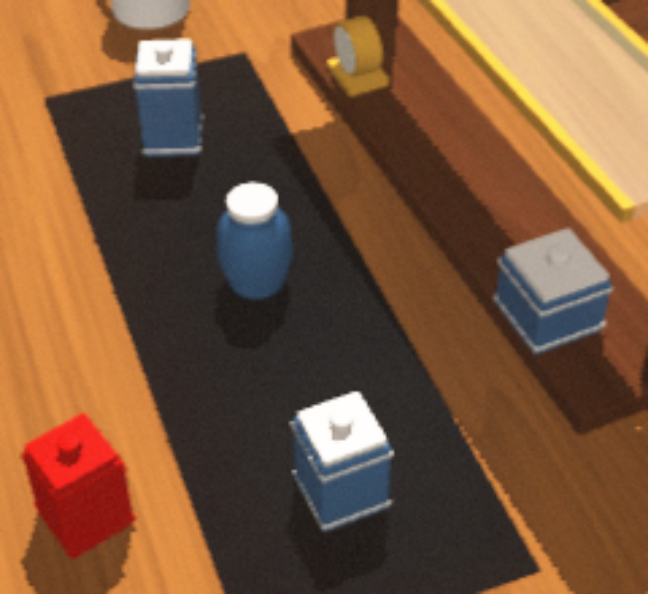

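The crop confirms it: the short blue jar is at about (340,460) in the crop, the tall one at (168,95), and the red look-alike at (75,485) stays put. Next I refine the rack edge, cross-check heights from two views, and write a move helper.

```bash
cat >> h.py <<'E'
from scipy.spatial.transform import Rotation as Ro
YAW=0.0707
def toolR(yaw,tilt):  # tool y at azimuth yaw+90deg, z leaning outward by tilt
    h=np.array([np.cos(yaw),np.sin(yaw),0]);y=np.array([-np.sin(yaw),np.cos(yaw),0])
    z=np.sin(tilt)*h-np.cos(tilt)*np.array([0,0,1]); return np.stack([np.cross(y,z),y,z],1)
def go(grasp,yaw,tilt,back=0.0):
    """row for grasp point target (world), backed off along tool z"""
    s=monitor.sense();q=s['eef_rot'];R0=Ro.from_quat([q[1],q[2],q[3],q[0]]).as_matrix()
    R=toolR(yaw,tilt);p=np.array(grasp)+R[:,2]*(.019-back)
    d=R0.T@(p-s['position']);rv=Ro.from_matrix(R0.T@R).as_rotvec()
    print('row',(rv/(np.pi/2)).round(3).tolist(),(d/.2).round(3).tolist(),'| dist mm',round(1e3*np.linalg.norm(d)),'tcp',p.round(3),'t',round(s['clock'],2),'op',round(s['opening'],3),'F',s['ft_force'].round(1) if hasattr(s['ft_force'],'round') else s['ft_force'])
def torack(p):  # world->rack frame using origin O
    c,s=np.cos(YAW),np.sin(YAW); d=np.asarray(p)[...,:2]-O; return np.stack([c*d[...,0]+s*d[...,1],-s*d[...,0]+c*d[...,1]],-1)
def fromrack(x,y):
    c,s=np.cos(YAW),np.sin(YAW); return O+np.array([c*x-s*y,s*x+c*y])
O=np.array([0.,0.])
E
python3 - <<'E'
from h import *
b=load('side');a=load('scene');P=cloud(b);Q=P[(b['depth']>0)]
Q=Q[(abs(Q[:,2]-.0205)<.003)&(Q[:,0]>.58)&(Q[:,0]<.85)&(abs(Q[:,1])<.35)]
r=torack(Q); print('pts',len(Q))
# front edge: min x per y-bin
ys=np.arange(-.25,.24,.02);e=[]
for y in ys:
    k=r[(abs(r[:,1]-y)<.01)];
    if len(k)>10:e.append((y,np.percentile(k[:,0],2)))
e=np.array(e);print(e.round(4).tolist());print('slope',np.polyfit(e[:,0],e[:,1],1))
print('y range',np.percentile(r[:,1],[0,.5,99.5,100]).round(4))
print('wide centre',torack(np.array([.690,-.127,0])))
# two-view knobs/lids
from itertools import product
def tri(pa,pb):
    Pm=[c['mtx']@np.c_[c['R'],c['t']] for c in(a,b)]
    X=cv2.triangulatePoints(Pm[0],Pm[1],np.float32(pa).reshape(2,1),np.float32(pb).reshape(2,1));return (X[:3]/X[3]).ravel().round(4)
def blob(c,x0,y0,x1,y1):
    h=cv2.cvtColor(c['frame'],cv2.COLOR_RGB2HSV)[y0:y1,x0:x1];m=((h[...,1]<60)&(h[...,2]>150)).astype(np.uint8)
    n,l,s,ce=cv2.connectedComponentsWithStats(m);i=1+s[1:,4].argmax();return ce[i]+[x0,y0]
for n,ra,rb in(('mid',(222,183,262,208),(312,310,352,342)),('tall',(390,225,430,252),(252,177,282,194))):
    pa,pb=blob(a,*ra),blob(b,*rb);print(n,pa,pb,tri(pa,pb))
Pm=cloud(a)
O=0
go([.490,-.2092,.042],YAW,np.pi/4,.07); 
E
```

```text
pts 5167
[[-0.25, 0.6502], [-0.23, 0.6508], [-0.21, 0.6515], [-0.19, 0.6502], [-0.17, 0.6503], [-0.15, 0.6501], [-0.13, 0.6505], [-0.11, 0.6509], [-0.09, 0.6518], [-0.07, 0.6521], [-0.05, 0.6521], [-0.03, 0.653], [-0.01, 0.6533], [0.01, 0.6521], [0.03, 0.653], [0.05, 0.6526], [0.07, 0.6536], [0.09, 0.6538], [0.11, 0.6533], [0.13, 0.653], [0.15, 0.6538], [0.17, 0.653], [0.19, 0.6538], [0.21, 0.6533], [0.23, 0.6528]]
slope [0.00758034 0.65226179]
y range [-0.2703 -0.2688  0.2432  0.2515]
wide centre [ 0.67930482 -0.1754251 ]
mid [239.37430168 196.72067039] [331.21645796 323.07334526] [ 0.4905 -0.2044  0.0715]
tall [411.59637188 239.02267574] [265.26923077 186.01153846] [0.4881 0.2093 0.0894]
row [-0.107, -0.493, -0.255] [-2.496, -3.33, 0.805] | dist mm 848 tcp [ 0.454 -0.212  0.078] t 0.1 op 0.998 F [-0.8 -0.2 -0.1]
```

```bash
sed -i 's/^YAW=.*/YAW=0.066/' h.py; python3 -c "
from h import *
import numpy as np
print(torack([.690,-.127]),torack([.490,-.209]))"
```

```text
[ 0.68012181 -0.17223044] [ 0.47514918 -0.24086149]
```

Call:
carry_out(
  rows=[
    [[-0.107, -0.493, -0.255, -0.8, -1, 0, 1], [-0.107, -0.493, -0.255, -0.8, -1, 0, 1], [-0.107, -0.493, -0.255, -0.8, -1, 0, 1], [-0.107, -0.493, -0.255, -0.8, -1, 0, 1], [-0.107, -0.493, -0.255, -0.8, -1, 0, 1], [-0.107, -0.493, -0.255, -0.8, -1, 0, 1], [-0.107, -0.493, -0.255, -0.8, -1, 0, 1], [-0.107, -0.493, -0.255, -0.8, -1, 0, 1]],
  ],
)

```text
clock: 0.77
position: [0.3001, 0.3652, 0.2398]
eef_rot: [0.33, 0.013, 0.944, 0.01]
ft_force: [1.3, 1.0, -0.4]
opening: 1.002
gripper_force: 0.0
```

```bash
python3 -c "
from h import *
print(monitor.sense()['position'],monitor.sense()['joint_positions'])
go([.40,-.209,.22],YAW,np.pi/4)"
```

```text
[0.30007151 0.36521142 0.23975019] [-1.7487635   0.60524086  0.51389768  2.3776065   1.46244767  0.36722011
 -1.21727449]
row [-0.023, -0.072, -0.051] [-0.427, -2.86, 0.455] | dist mm 585 tcp [ 0.413 -0.208  0.207] t 0.77 op 1.002 F [ 1.3  1.  -0.4]
```

Call:
carry_out(
  rows=[
    [[-0.023, -0.072, -0.051, -0.4, -1, 0.4, 1], [-0.023, -0.072, -0.051, -0.4, -1, 0.4, 1], [-0.023, -0.072, -0.051, -0.4, -1, 0.4, 1], [-0.023, -0.072, -0.051, -0.4, -1, 0.4, 1], [-0.023, -0.072, -0.051, -0.4, -1, 0.4, 1], [-0.023, -0.072, -0.051, -0.4, -1, 0.4, 1], [-0.023, -0.072, -0.051, -0.4, -1, 0.4, 1], [-0.023, -0.072, -0.051, -0.4, -1, 0.4, 1]],
  ],
)

```text
clock: 1.43
position: [0.3261, 0.2991, 0.1715]
eef_rot: [0.379, -0.073, 0.92, -0.065]
ft_force: [-0.2, -0.7, -1.3]
opening: 1.003
gripper_force: 0.0
```

Call:
carry_out(
  rows=[
    [[0, 0, 0, 0, -1, 0, 1], [0, 0, 0, 0, -1, 0, 1], [0, 0, 0, 0, -1, 0, 1], [0, 0, 0, 0, -1, 0, 1], [0, 0, 0, 0, -1, 0, 1], [0, 0, 0, 0, -1, 0, 1], [0, 0, 0, 0, -1, 0, 1]],
  ],
)

```text
clock: 2.02
position: [0.3815, 0.2317, 0.227]
eef_rot: [0.368, -0.068, 0.924, -0.077]
ft_force: [0.1, 1.1, 0.3]
opening: 1.0
gripper_force: 0.0
```

```bash
python3 -c "
from h import *
print(monitor.sense()['position'],monitor.sense()['joint_positions'])
go([.490,-.2082,.042],YAW,np.pi/4,.13)"
```

```text
[0.38146804 0.23172557 0.22696144] [-0.45222454  0.98682543 -1.47162602  2.55916178  1.36791938  1.80837247
 -1.20109355]
row [-0.087, -0.021, 0.087] [0.652, -2.086, 0.694] | dist mm 459 tcp [ 0.412 -0.213  0.12 ] t 2.02 op 1.0 F [0.1 1.1 0.3]
```

```bash
python3 -c "
from h import *
go([.50,.15,.28],YAW,np.pi/12)"
```

```text
row [-0.108, 0.311, 0.062] [-0.487, -0.474, 0.34] | dist mm 152 tcp [0.505 0.15  0.262] t 2.02 op 1.0 F [0.1 1.1 0.3]
```

Call:
carry_out(
  rows=[
    [[-0.108, 0.311, 0.062, -0.49, -0.47, 0.34, 1], [-0.108, 0.311, 0.062, -0.49, -0.47, 0.34, 1], [-0.108, 0.311, 0.062, -0.49, -0.47, 0.34, 1], [-0.108, 0.311, 0.062, -0.49, -0.47, 0.34, 1], [-0.108, 0.311, 0.062, -0.49, -0.47, 0.34, 1], [-0.108, 0.311, 0.062, -0.49, -0.47, 0.34, 1], [-0.108, 0.311, 0.062, -0.49, -0.47, 0.34, 1], [-0.108, 0.311, 0.062, -0.49, -0.47, 0.34, 1]],
  ],
)

```text
clock: 2.68
position: [0.5106, 0.1479, 0.2634]
eef_rot: [0.132, -0.026, 0.991, 0.005]
ft_force: [0.4, -0.2, 0.5]
opening: 0.999
gripper_force: 0.0
```

```bash
python3 -c "
from h import *
print(monitor.sense()['position'],monitor.sense()['joint_positions'])
go([.48,-.04,.27],YAW,np.pi/12)"
```

```text
[0.51064637 0.14785306 0.26335988] [ 0.3620586   0.81491485 -1.43009989  2.02808652  1.18934246  1.13642372
  0.03751999]
row [-0.0, 0.002, -0.009] [0.186, -0.93, 0.007] | dist mm 190 tcp [ 0.485 -0.04   0.252] t 2.68 op 0.999 F [ 0.4 -0.2  0.5]
```

Call:
carry_out(
  rows=[
    [[0, 0, 0, 0.2, -0.95, 0, 1], [0, 0, 0, 0.2, -0.95, 0, 1], [0, 0, 0, 0.2, -0.95, 0, 1], [0, 0, 0, 0.2, -0.95, 0, 1], [0, 0, 0, 0.2, -0.95, 0, 1], [0, 0, 0, 0.2, -0.95, 0, 1], [0, 0, 0, 0.2, -0.95, 0, 1]],
  ],
)

```text
clock: 3.27
position: [0.4782, -0.0411, 0.2511]
eef_rot: [0.13, -0.032, 0.991, 0.005]
ft_force: [0.2, 0.5, -0.0]
opening: 1.001
gripper_force: 0.0
```

```bash
python3 -c "
from h import *
print(monitor.sense()['position'],monitor.sense()['joint_positions'])
a=grab('scene');b=grab('side')
cv2.imwrite('pics/s1.png',np.hstack([cv2.resize(c['frame'],(400,300))[:,:,::-1] for c in (a,b)]))
go([.44,-.2082,.20],YAW,np.pi/12)"
```

```text
[ 0.47824843 -0.04106242  0.25106298] [ 0.82822389  0.77137168 -1.44272741  2.17814859  1.18849627  0.95434772
  0.36641587]
row [0.002, 0.001, 0.002] [0.313, -0.835, 0.278] | dist mm 187 tcp [ 0.445 -0.208  0.182] t 3.37 op 0.998 F [ 0.5  0.6 -0.3]
```

View pics/s1.png

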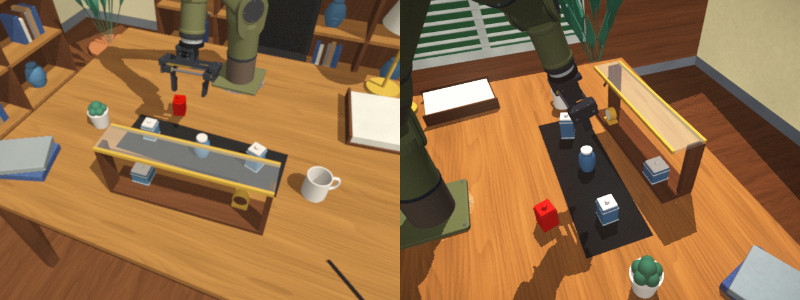

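The picture shows the arm clear of everything, with the gripper between the robot and the mat. The jars are all where they were. Next is the pre-grasp for the short jar.

Call:
carry_out(
  rows=[
    [[0, 0, 0, 0.3, -0.84, 0.1, 1], [0, 0, 0, 0.3, -0.84, 0.1, 1], [0, 0, 0, 0.3, -0.84, 0.1, 1], [0, 0, 0, 0.3, -0.84, 0.1, 1], [0, 0, 0, 0.3, -0.84, 0.1, 1], [0, 0, 0, 0.3, -0.84, 0.1, 1], [0, 0, 0, 0.3, -0.84, 0.1, 1]],
  ],
)

```text
clock: 3.95
position: [0.4388, -0.2092, 0.2169]
eef_rot: [0.132, -0.034, 0.991, 0.006]
ft_force: [0.9, 0.7, 0.5]
opening: 0.999
gripper_force: 0.0
```

```bash
python3 -c "
from h import *
print(monitor.sense()['position'],monitor.sense()['joint_positions'])
go([.490,-.2082,.042],YAW,np.pi/4,.13)"
```

```text
[ 0.43875521 -0.20916786  0.21694219] [ 1.22176427  0.87824596 -1.43699372  2.17691272  1.23523711  0.91211958
  0.7514183 ]
row [0.003, -0.332, 0.001] [0.258, -0.013, 0.43] | dist mm 100 tcp [ 0.412 -0.213  0.12 ] t 3.95 op 0.999 F [0.9 0.7 0.5]
```

Call:
carry_out(
  rows=[
    [[0, -0.332, 0, 0.2, -0.01, 0.4, 1], [0, -0.332, 0, 0.2, -0.01, 0.4, 1], [0, -0.332, 0, 0.2, -0.01, 0.4, 1], [0, -0.332, 0, 0.2, -0.01, 0.4, 1], [0, -0.332, 0, 0.2, -0.01, 0.4, 1], [0, -0.332, 0, 0.2, -0.01, 0.4, 1]],
  ],
)

```text
clock: 4.45
position: [0.4364, -0.2247, 0.1313]
eef_rot: [0.362, -0.035, 0.931, 0.016]
ft_force: [2.6, -3.4, -0.7]
opening: 0.998
gripper_force: 0.0
```

```bash
python3 -c "
from h import *
print(monitor.sense()['position'],monitor.sense()['joint_positions'])
go([.490,-.2082,.042],YAW,np.pi/4,.09)
go([.490,-.2082,.042],YAW,np.pi/4,.0)"
```

```text
[ 0.43635979 -0.2246779   0.13127211] [ 1.38577723  1.32089943 -1.4736779   2.55671727  2.26684369  1.04153752
  0.18868349]
row [0.007, -0.027, 0.003] [0.116, 0.063, 0.16] | dist mm 41 tcp [ 0.44  -0.212  0.092] t 4.45 op 0.998 F [ 2.6 -3.4 -0.7]
row [0.007, -0.027, 0.003] [0.096, 0.058, 0.609] | dist mm 124 tcp [ 0.503 -0.207  0.029] t 4.45 op 0.998 F [ 2.6 -3.4 -0.7]
```

```bash
python3 -c "
from h import *
go([.490,-.2082,.042],YAW,.61,.10)"
```

```text
row [0.007, 0.084, 0.003] [0.047, 0.063, 0.113] | dist mm 28 tcp [ 0.444 -0.211  0.108] t 4.45 op 0.998 F [ 2.6 -3.4 -0.7]
```

Call:
carry_out(
  rows=[
    [[0.007, 0.084, 0.003, 0.05, 0.06, 0.11, 1], [0.007, 0.084, 0.003, 0.05, 0.06, 0.11, 1], [0.007, 0.084, 0.003, 0.05, 0.06, 0.11, 1], [0.007, 0.084, 0.003, 0.05, 0.06, 0.11, 1], [0.007, 0.084, 0.003, 0.05, 0.06, 0.11, 1], [0.007, 0.084, 0.003, 0.05, 0.06, 0.11, 1]],
  ],
)

```text
clock: 4.95
position: [0.4393, -0.2121, 0.1092]
eef_rot: [0.298, -0.034, 0.954, 0.009]
ft_force: [-0.3, -0.1, 0.1]
opening: 0.997
gripper_force: 0.0
```

```bash
python3 -c "
from h import *
print(monitor.sense()['position'],monitor.sense()['joint_positions'])
go([.490,-.2082,.042],YAW,.61,.0)"
```

```text
[ 0.4393325  -0.21213745  0.10922081] [ 1.27530264  1.27043619 -1.42355921  2.51321696  2.14097034  1.05930406
  0.17076412]
row [-0.0, -0.003, 0.004] [-0.018, 0.003, 0.516] | dist mm 103 tcp [ 0.501 -0.207  0.026] t 4.95 op 0.997 F [-0.3 -0.1  0.1]
```

Call:
carry_out(
  rows=[
    [[0, 0, 0, -0.015, 0, 0.1, 1], [0, 0, 0, -0.015, 0, 0.2, 1], [0, 0, 0, -0.015, 0, 0.3, 1], [0, 0, 0, -0.015, 0, 0.4, 1], [0, 0, 0, -0.015, 0, 0.515, 1], [0, 0, 0, -0.015, 0, 0.515, 1], [0, 0, 0, -0.015, 0, 0.515, 1]],
  ],
)

```text
clock: 5.53
position: [0.4992, -0.2089, 0.0248]
eef_rot: [0.297, -0.032, 0.954, 0.01]
ft_force: [-0.3, -0.4, 0.7]
opening: 1.001
gripper_force: 0.0
```

Call:
carry_out(
  rows=[
    [[0, 0, 0, 0, 0, 0, -1], [0, 0, 0, 0, 0, 0, -1], [0, 0, 0, 0, 0, 0, -1], [0, 0, 0, 0, 0, 0, -1], [0, 0, 0, 0, 0, 0, -1], [0, 0, 0, 0, 0, 0, -1], [0, 0, 0, 0, 0, 0, -1], [0, 0, 0, 0, 0, 0, -1]],
  ],
  force=25,
)

```text
clock: 6.2
position: [0.4987, -0.2094, 0.0248]
eef_rot: [0.297, -0.031, 0.954, 0.01]
ft_force: [-2.3, 2.4, 5.9]
opening: 0.567
gripper_force: 25.0
```

```bash
python3 -c "
from h import *
s=monitor.sense()
print(s['position'],s['joint_positions'],s['gripper_force'])
go([.490,-.2082,.042],YAW,.61,.0)
g=fromrack(.6757-.12,-.088);go([*g,.125],YAW,.61)"
```

```text
[ 0.49870138 -0.20944433  0.02476954] [ 1.18478329  1.46873099 -1.31635389  2.3697051   2.28940476  1.11096218
  0.23211597] 24.99906447948888
row [0.0, -0.004, -0.001] [-0.014, 0.009, -0.0] | dist mm 3 tcp [ 0.501 -0.207  0.026] t 6.2 op 0.567 F [-2.3  2.4  5.9]
row [0.0, -0.004, -0.001] [-0.58, 0.77, -0.113] | dist mm 194 tcp [ 0.571 -0.05   0.109] t 6.2 op 0.567 F [-2.3  2.4  5.9]
```

Call:
carry_out(
  rows=[
    [[0, 0, 0, -0.09, 0, -0.13, -1], [0, 0, 0, -0.18, 0, -0.26, -1], [0, 0, 0, -0.24, 0, -0.34, -1], [0, 0, 0, -0.24, 0, -0.34, -1], [0, 0, 0, -0.24, 0, -0.34, -1]],
  ],
)

```text
clock: 6.62
position: [0.4996, -0.2114, 0.1072]
eef_rot: [0.296, -0.03, 0.955, 0.008]
ft_force: [-1.5, -0.5, -2.9]
opening: 0.564
gripper_force: 25.0
```

```bash
python3 -c "
from h import *
s=monitor.sense()
print(s['position'],s['joint_positions'],s['gripper_force'])
g=fromrack(.6757-.12,-.088);go([*g,.115],YAW,.61)"
```

```text
[ 0.49962777 -0.21143784  0.10720356] [ 1.19768468  1.2671974  -1.39441554  2.37277351  2.10366894  1.01513541
  0.22208802] 24.99927330762148
row [-0.003, -0.005, -0.001] [-0.315, 0.781, 0.26] | dist mm 176 tcp [ 0.571 -0.05   0.099] t 6.62 op 0.564 F [-1.5 -0.5 -2.9]
```

Call:
carry_out(
  rows=[
    [[0, -0.005, 0, -0.315, 0.2, 0.26, -1], [0, -0.005, 0, -0.315, 0.4, 0.26, -1], [0, -0.005, 0, -0.315, 0.6, 0.26, -1], [0, -0.005, 0, -0.315, 0.78, 0.26, -1], [0, -0.005, 0, -0.315, 0.78, 0.26, -1], [0, -0.005, 0, -0.315, 0.78, 0.26, -1], [0, -0.005, 0, -0.315, 0.78, 0.26, -1]],
  ],
)

```text
clock: 7.2
position: [0.5701, -0.0478, 0.0977]
eef_rot: [0.298, -0.032, 0.954, 0.01]
ft_force: [0.1, -0.5, -2.5]
opening: 0.568
gripper_force: 25.0
```

```bash
python3 -c "
from h import *
s=monitor.sense()
print(s['position'],s['joint_positions'],s['gripper_force'])
b=grab('side');cv2.imwrite('pics/s2.png',b['frame'][:,:,::-1])
g=fromrack(.6757,-.088);go([*g,.075],YAW,.61);go([*g,.063],YAW,.61)"
```

```text
[ 0.5700981  -0.04782978  0.09772781] [ 0.74266307  1.30963062 -1.40825843  2.36386213  2.12970307  1.29980242
 -0.13435756] 24.999330604914576
row [-0.001, -0.002, -0.001] [-0.388, -0.003, 0.503] | dist mm 127 tcp [ 0.691 -0.043  0.059] t 7.25 op 0.568 F [-1.  -0.7 -2. ]
row [-0.001, -0.002, -0.001] [-0.354, -0.003, 0.552] | dist mm 131 tcp [ 0.691 -0.043  0.047] t 7.25 op 0.568 F [-1.  -0.7 -2. ]
```

View pics/s2.png

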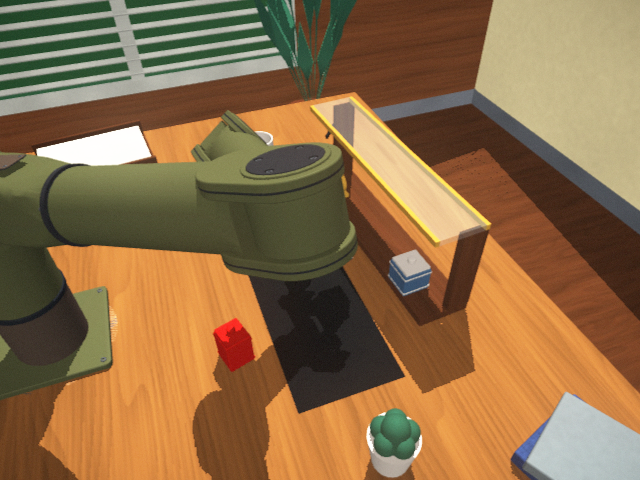

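```bash
python3 -c "
from h import *
P=cloud(load('side'))
for u,v in((290,160),(330,170),(345,235),(350,200),(290,260),(240,255),(120,200),(230,140)):print(u,v,P[v,u].round(3))"
```

```text
290 160 [ 0.387 -0.378  0.542]
330 170 [ 0.41  -0.409  0.546]
345 235 [ 0.42  -0.419  0.483]
350 200 [0.687 0.171 0.02 ]
290 260 [ 0.368 -0.423  0.475]
240 255 [ 0.332 -0.388  0.462]
120 200 [ 0.24  -0.289  0.478]
230 140 [ 0.374 -0.143  0.433]
```

The picture shows the elbow high and out to the right, around z = 0.5, well clear of the shelf. The wide jar at (410,272) hasn't moved. Next I slide the jar in over the board.

Call:
carry_out(
  rows=[
    [[0, 0, 0, -0.1, 0, 0.12, -1], [0, 0, 0, -0.19, 0, 0.25, -1], [0, 0, 0, -0.29, 0, 0.38, -1], [0, 0, 0, -0.388, 0, 0.503, -1], [0, 0, 0, -0.388, 0, 0.503, -1], [0, 0, 0, -0.388, 0, 0.503, -1]],
  ],
)

```text
clock: 7.75
position: [0.6919, -0.0449, 0.0601]
eef_rot: [0.299, -0.028, 0.954, 0.008]
ft_force: [-1.0, -0.1, -2.5]
opening: 0.566
gripper_force: 25.0
```

```bash
python3 -c "
from h import *
s=monitor.sense()
print(s['position'],s['joint_positions'],s['gripper_force'])
b=grab('scene');cv2.imwrite('pics/s3.png',b['frame'][120:400,120:520,::-1])
g=fromrack(.6757,-.088);go([*g,.062],YAW,.61)"
```

```text
[ 0.69189154 -0.04487621  0.06006081] [ 0.6861601   1.38263335 -1.3355824   2.01509236  2.1317135   1.14457533
  0.10326949] 24.99927865108475
row [-0.002, -0.002, -0.002] [0.04, 0.007, 0.058] | dist mm 14 tcp [ 0.691 -0.043  0.046] t 7.8 op 0.566 F [-0.4 -1.  -2.6]
```

View pics/s3.png

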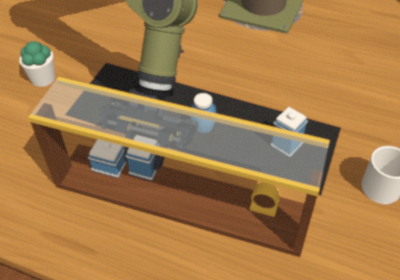

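The picture shows the short jar at (143,155), over the board beside the wide jar at (108,155). I measure the gap from depth before lowering.

```bash
python3 -c "
from h import *
c=load('scene');P=cloud(c);r=torack(P)
for v in (278,285,290):
  print(v,[(u,*(r[v,u]*1000).round().astype(int).tolist(),int(P[v,u,2]*1000)) for u in range(206,284,3)])"
```

```text
278 [(206, 681, -229, 17), (209, 710, -198, 65), (212, 710, -191, 67), (215, 711, -183, 73), (218, 708, -178, 70), (221, 706, -172, 70), (224, 708, -164, 75), (227, 707, -157, 77), (230, 708, -149, 81), (233, 703, -146, 77), (236, 698, -142, 72), (239, 690, -141, 62), (242, 678, -141, 48), (245, 689, -127, 67), (248, 703, -111, 91), (251, 704, -104, 94), (254, 702, -98, 94), (257, 704, -90, 100), (260, 702, -85, 99), (263, 701, -79, 101), (266, 700, -72, 102), (269, 699, -67, 103), (272, 688, -66, 90), (275, 682, -62, 83), (278, 682, -56, 86), (281, 680, -50, 86)]
285 [(206, 699, -220, 18), (209, 699, -213, 20), (212, 710, -196, 42), (215, 711, -188, 46), (218, 711, -180, 50), (221, 708, -175, 48), (224, 711, -165, 56), (227, 710, -159, 56), (230, 711, -151, 61), (233, 712, -143, 66), (236, 705, -141, 57), (239, 694, -141, 44), (242, 685, -140, 32), (245, 674, -140, 19), (248, 703, -114, 66), (251, 702, -108, 67), (254, 703, -100, 72), (257, 704, -93, 76), (260, 704, -86, 79), (263, 703, -80, 80), (266, 703, -73, 83), (269, 703, -66, 86), (272, 693, -65, 74), (275, 689, -61, 70), (278, 692, -53, 77), (281, 681, -51, 64)]
290 [(206, 712, -213, 20), (209, 710, -207, 19), (212, 709, -200, 21), (215, 710, -192, 26), (218, 709, -185, 27), (221, 710, -177, 32), (224, 712, -168, 38), (227, 710, -162, 38), (230, 709, -155, 40), (233, 711, -146, 47), (236, 707, -142, 43), (239, 700, -140, 34), (242, 689, -140, 20), (245, 685, -136, 16), (248, 685, -128, 20), (251, 703, -110, 51), (254, 703, -103, 54), (257, 703, -95, 57), (260, 704, -88, 62), (263, 704, -81, 64), (266, 706, -73, 70), (269, 703, -68, 68), (272, 697, -65, 61), (275, 683, -66, 43), (278, 664, -69, 17), (281, 662, -62, 17)]
```

Call:
carry_out(
  rows=[
    [[0, 0, 0, 0.02, 0.005, 0.02, -1], [0, 0, 0, 0.03, 0.005, 0.04, -1], [0, 0, 0, 0.042, 0.005, 0.054, -1], [0, 0, 0, 0.042, 0.005, 0.054, -1], [0, 0, 0, 0.042, 0.005, 0.054, 0.3], [0, 0, 0, 0.042, 0.005, 0.054, 0.3], [0, 0, 0, 0.042, 0.005, 0.054, 0.3], [0, 0, 0, 0.042, 0.005, 0.054, 0.3]],
  ],
)

```text
clock: 8.47
position: [0.6918, -0.0403, 0.0495]
eef_rot: [0.301, -0.031, 0.953, 0.01]
ft_force: [0.0, 0.6, 0.4]
opening: 0.648
gripper_force: 0.0
```

Call:
carry_out(
  rows=[
    [[0, 0, 0, 0, 0, -0.1, 0.3], [0, 0, 0, 0, 0, -0.2, 0.3], [0, 0, 0, 0, 0, -0.3, 0.3], [0, 0, 0, 0.2, 0, -0.5, 0.3], [0, 0, 0, 0.2, 0, -0.5, 0.3], [0, 0, 0, 0.2, 0, -0.5, -1], [0, 0, 0, 0.2, 0, -0.5, -1], [0, 0, 0, 0.2, 0, -0.5, -1]],
  ],
)

```text
clock: 9.13
position: [0.6027, -0.0463, 0.1081]
eef_rot: [0.301, -0.03, 0.953, 0.009]
ft_force: [0.2, -0.2, 0.5]
opening: 0.447
gripper_force: 0.0
```

```bash
cat >> h.py <<'E'
def row():
    c=grab('scene');P=cloud(c)[255:315,195:330].reshape(-1,3);r=torack(P);z=P[:,2]
    # back faces / tops of jars on the lower board
    k=(z>.04)&(z<.125)&(r[:,0]>.64)&(r[:,0]<.72)&(r[:,1]>-.21)&(r[:,1]<.1)
    h,e=np.histogram(r[k,1],np.arange(-.21,.1,.005))
    for lo,n in zip(e,h):
        if n>4:
            q=k&(r[:,1]>=lo)&(r[:,1]<lo+.005); print(int(round(lo*1e3)),n,'x',np.percentile(r[q,0],[5,95]).round(3),'zmax',z[q].max().round(3),end=' ; ')
    print()
    return c
E
python3 -c "
from h import *
s=monitor.sense()
print(s['position'],s['joint_positions'],s['opening'],torack(s['position']))
row()
go([*fromrack(.678,-.035),.07],YAW,.61,.1)"
```

```text
[ 0.60265645 -0.04634197  0.10805604] [ 0.73507738  1.28021652 -1.39398647  2.27339992  2.10239875  1.23147553
 -0.07629558] 0.44742129043694673 [ 0.59828799 -0.08598753]
-200 46 x [0.677 0.711] zmax 0.081 ; -195 50 x [0.671 0.711] zmax 0.082 ; -190 64 x [0.674 0.711] zmax 0.082 ; -185 55 x [0.674 0.71 ] zmax 0.082 ; -180 57 x [0.678 0.711] zmax 0.088 ; -175 60 x [0.68 0.71] zmax 0.092 ; -170 68 x [0.679 0.711] zmax 0.092 ; -165 72 x [0.673 0.71 ] zmax 0.093 ; -160 67 x [0.672 0.71 ] zmax 0.082 ; -155 55 x [0.672 0.711] zmax 0.081 ; -150 66 x [0.672 0.711] zmax 0.082 ; -145 202 x [0.658 0.709] zmax 0.081 ; -140 18 x [0.661 0.705] zmax 0.076 ; -110 55 x [0.682 0.704] zmax 0.098 ; -105 54 x [0.682 0.704] zmax 0.097 ; -100 60 x [0.684 0.704] zmax 0.097 ; -95 54 x [0.685 0.704] zmax 0.098 ; -90 55 x [0.686 0.704] zmax 0.104 ; -85 62 x [0.683 0.704] zmax 0.105 ; -80 61 x [0.683 0.704] zmax 0.097 ; -75 60 x [0.682 0.704] zmax 0.099 ; -70 60 x [0.684 0.703] zmax 0.097 ; -65 183 x [0.662 0.703] zmax 0.098 ; 
row [-0.001, 0.001, -0.002] [-0.217, 0.256, -0.022] | dist mm 67 tcp [0.633 0.007 0.136] t 9.18 op 0.403 F [0.6 1.2 0.8]
```

The jar is standing square on the board at y' = -0.087, with its back at 0.704 and a 26–29 mm gap. Next I push it with the shut fingers.

```bash
python3 -c "
from h import *
go([*fromrack(.671,-.027),.064],YAW,.61,.1)
go([*fromrack(.671,-.027),.064],YAW,.61,.0)"
```

```text
row [-0.001, 0.001, -0.002] [-0.171, 0.296, -0.017] | dist mm 68 tcp [0.625 0.014 0.13 ] t 9.18 op 0.403 F [0.6 1.2 0.8]
row [-0.001, 0.001, -0.002] [-0.17, 0.297, 0.483] | dist mm 118 tcp [0.682 0.018 0.048] t 9.18 op 0.403 F [0.6 1.2 0.8]
```

Call:
carry_out(
  rows=[
    [[0, 0, 0, -0.17, 0.296, -0.02, -1], [0, 0, 0, -0.17, 0.296, -0.02, -1], [0, 0, 0, -0.17, 0.296, 0.1, -1], [0, 0, 0, -0.17, 0.297, 0.3, -1], [0, 0, 0, -0.17, 0.297, 0.48, -1], [0, 0, 0, -0.17, 0.297, 0.48, -1], [0, 0, 0, -0.17, 0.297, 0.48, -1], [0, 0, 0, -0.17, 0.297, 0.48, -1]],
  ],
)

```text
clock: 9.85
position: [0.6803, 0.019, 0.0494]
eef_rot: [0.301, -0.031, 0.953, 0.01]
ft_force: [-0.4, -0.7, 0.6]
opening: 0.005
gripper_force: 0.0
```

```bash
python3 -c "
from h import *
s=monitor.sense();print(s['position'],torack(s['position']),s['opening'],s['ft_force'])
c=grab('scene');P=cloud(c);r=torack(P)
for v in (285,292):
  print(v,[(u,*(r[v,u]*1000).round().astype(int).tolist(),int(P[v,u,2]*1000)) for u in range(245,310,3)])"
```

```text
[0.68032546 0.01904777 0.04944587] [ 0.68010049 -0.02586259] 0.004774597415862215 [-0.36773574 -0.70540889  0.55897318]
285 [(245, 1242, 230, 893), (248, 671, -135, 17), (251, 702, -108, 68), (254, 702, -101, 70), (257, 704, -93, 76), (260, 703, -87, 77), (263, 703, -80, 80), (266, 703, -73, 83), (269, 701, -68, 83), (272, 699, -62, 82), (275, 686, -62, 65), (278, 675, -61, 52), (281, 660, -62, 33), (284, 635, -67, -1), (287, 679, -39, 67), (290, 679, -32, 69), (293, 678, -26, 69), (296, 677, -20, 72), (299, 676, -14, 72), (302, 669, -10, 65), (305, 621, -24, -1), (308, 618, -18, -1)]
292 [(245, 690, -133, 16), (248, 691, -125, 22), (251, 687, -121, 18), (254, 702, -104, 45), (257, 702, -97, 48), (260, 705, -88, 55), (263, 701, -84, 52), (266, 702, -76, 58), (269, 704, -68, 62), (272, 702, -63, 62), (275, 694, -60, 52), (278, 677, -62, 30), (281, 666, -61, 16), (284, 665, -54, 18), (287, 663, -48, 18), (290, 685, -31, 54), (293, 684, -25, 55), (296, 685, -18, 58), (299, 684, -12, 60), (302, 656, -17, 21), (305, 651, -12, 17), (308, 637, -11, 0)]
```

Call:
carry_out(
  rows=[
    [[0, 0, 0, 0, -0.04, 0, -1], [0, 0, 0, 0, -0.08, 0, -1], [0, 0, 0, 0, -0.11, 0, -1], [0, 0, 0, 0, -0.14, 0, -1], [0, 0, 0, 0, -0.17, 0, -1], [0, 0, 0, 0, -0.2, 0, -1], [0, 0, 0, 0, -0.22, 0, -1], [0, 0, 0, 0, -0.22, 0, -1]],
  ],
)

```text
clock: 10.57
position: [0.6832, -0.0271, 0.0484]
eef_rot: [0.3, -0.03, 0.953, 0.009]
ft_force: [0.4, 1.3, -0.6]
opening: 0.011
gripper_force: 0.5
```

```bash
python3 -c "
from h import *
s=monitor.sense();print(s['position'],torack(s['position']),s['opening'],s['ft_force'])
c=grab('scene');P=cloud(c);r=torack(P)
for v in (280,285,292):
  print(v,[(u,*(r[v,u]*1000).round().astype(int).tolist(),int(P[v,u,2]*1000)) for u in range(227,296,3)])"
```

```text
[ 0.68320062 -0.02706927  0.04843895] [ 0.67992788 -0.07206885] 0.011238686624416083 [ 0.42617058  1.33231441 -0.5792888 ]
280 [(227, 708, -158, 72), (230, 707, -151, 73), (233, 708, -143, 77), (236, 703, -140, 72), (239, 706, -131, 80), (242, 705, -124, 81), (245, 704, -118, 82), (248, 702, -113, 81), (251, 704, -105, 88), (254, 700, -100, 84), (257, 701, -93, 89), (260, 698, -88, 87), (263, 687, -88, 73), (266, 681, -84, 67), (269, 676, -80, 63), (272, 677, -73, 66), (275, 675, -67, 66), (278, 679, -58, 75), (281, 668, -57, 62), (284, 621, -73, -2), (287, 620, -66, 0), (290, 619, -59, 0), (293, 617, -53, 0)]
285 [(227, 710, -159, 56), (230, 710, -152, 60), (233, 709, -145, 61), (236, 705, -141, 57), (239, 697, -139, 48), (242, 704, -127, 62), (245, 704, -121, 64), (248, 705, -113, 69), (251, 703, -107, 69), (254, 703, -101, 71), (257, 701, -94, 72), (260, 701, -88, 74), (263, 694, -85, 66), (266, 685, -83, 55), (269, 685, -76, 58), (272, 682, -71, 57), (275, 683, -64, 61), (278, 681, -58, 61), (281, 639, -73, 1), (284, 635, -67, 0), (287, 631, -62, -3), (290, 631, -55, -1), (293, 630, -48, 0)]
292 [(227, 710, -163, 31), (230, 711, -155, 35), (233, 709, -150, 35), (236, 708, -142, 37), (239, 699, -142, 26), (242, 704, -131, 37), (245, 706, -123, 43), (248, 704, -117, 43), (251, 703, -111, 43), (254, 703, -104, 46), (257, 704, -96, 51), (260, 701, -91, 49), (263, 699, -85, 49), (266, 689, -84, 36), (269, 676, -84, 20), (272, 674, -78, 20), (275, 671, -73, 17), (278, 669, -66, 17), (281, 669, -60, 20), (284, 664, -55, 16), (287, 664, -48, 19), (290, 660, -43, 16), (293, 660, -36, 19)]
```

Call:
carry_out(
  rows=[
    [[0, 0, 0, 0, -0.01, 0, -1], [0, 0, 0, 0, -0.015, 0, -1], [0, 0, 0, 0, -0.02, 0, -1], [0, 0, 0, 0, -0.02, 0, -1], [0, 0, 0, 0, -0.02, 0, -1]],
  ],
)

```text
clock: 11.03
position: [0.6834, -0.0286, 0.0487]
eef_rot: [0.3, -0.031, 0.953, 0.01]
ft_force: [0.9, 4.5, 1.1]
opening: 0.005
gripper_force: 2.3
```

Call:
carry_out(
  rows=[
    [[0, 0, 0, 0, -0.004, 0, -1], [0, 0, 0, 0, -0.007, 0, -1], [0, 0, 0, 0, -0.007, 0, -1], [0, 0, 0, 0, -0.007, 0, -1]],
  ],
)

```text
clock: 11.37
position: [0.6835, -0.0297, 0.0489]
eef_rot: [0.301, -0.031, 0.953, 0.011]
ft_force: [0.2, 5.8, 0.7]
opening: 0.004
gripper_force: 2.7
```

```bash
python3 -c "
from h import *
s=monitor.sense();print(s['position'],torack(s['position']),s['opening'],s['ft_force'])
c=grab('scene');P=cloud(c);r=torack(P)
for v in (280,285,290):
  print(v,[(u,*(r[v,u]*1000).round().astype(int).tolist(),int(P[v,u,2]*1000)) for u in range(227,272,2)])"
```

```text
[ 0.68349737 -0.02971514  0.0489153 ] [ 0.68004947 -0.07472852] 0.004201359206655436 [0.2110026  5.78335391 0.6578814 ]
280 [(227, 709, -157, 73), (229, 706, -154, 71), (231, 706, -150, 72), (233, 706, -145, 74), (235, 702, -143, 71), (237, 705, -136, 77), (239, 704, -132, 77), (241, 705, -127, 80), (243, 705, -122, 82), (245, 703, -119, 80), (247, 703, -114, 83), (249, 704, -109, 86), (251, 700, -107, 82), (253, 703, -101, 88), (255, 702, -97, 89), (257, 700, -93, 87), (259, 699, -89, 88), (261, 691, -90, 77), (263, 682, -90, 67), (265, 681, -86, 66), (267, 679, -83, 65), (269, 678, -79, 65), (271, 676, -75, 65)]
285 [(227, 710, -159, 57), (229, 709, -155, 56), (231, 708, -151, 57), (233, 711, -144, 64), (235, 712, -139, 67), (237, 701, -141, 53), (239, 705, -134, 60), (241, 704, -130, 61), (243, 705, -125, 64), (245, 706, -119, 67), (247, 702, -117, 63), (249, 703, -112, 66), (251, 703, -107, 69), (253, 704, -102, 72), (255, 700, -100, 69), (257, 702, -94, 73), (259, 699, -91, 70), (261, 694, -89, 65), (263, 686, -90, 55), (265, 686, -85, 56), (267, 685, -81, 57), (269, 682, -78, 53), (271, 683, -73, 57)]
290 [(227, 709, -163, 36), (229, 710, -157, 40), (231, 710, -153, 42), (233, 709, -148, 43), (235, 709, -143, 44), (237, 706, -141, 42), (239, 700, -140, 34), (241, 704, -132, 43), (243, 704, -128, 45), (245, 704, -123, 47), (247, 704, -118, 49), (249, 703, -114, 49), (251, 704, -109, 53), (253, 703, -105, 52), (255, 701, -101, 52), (257, 701, -96, 54), (259, 703, -91, 59), (261, 700, -88, 57), (263, 692, -88, 46), (265, 686, -87, 38), (267, 677, -87, 27), (269, 670, -86, 18), (271, 670, -82, 20)]
```

The jar is now touching the wide one: its far face is at y' = -0.089, the push force rose to 6 N, and the wide jar's face is still at -0.141. I back off and go for the tall jar.

Call:
carry_out(
  rows=[
    [[0, 0, 0, 0, 0.04, 0, -1], [0, 0, 0, 0, 0.08, 0, -1], [0, 0, 0, 0, 0.08, -0.2, -1], [0, 0, 0, 0, 0.08, -0.4, -1], [0, 0, 0, 0, 0.08, -0.6, -1], [0, 0, 0, 0, 0.08, -0.8, 1], [0, 0, 0, 0, 0.08, -0.8, 1], [0, 0, 0, 0, 0.08, -0.8, 1]],
  ],
)

```text
clock: 12.08
position: [0.5913, -0.0216, 0.1816]
eef_rot: [0.302, -0.031, 0.953, 0.008]
ft_force: [0.2, -0.4, -0.2]
opening: 0.209
gripper_force: 0.0
```

```bash
python3 -c "
from h import *
s=monitor.sense();print(s['position'],torack(s['position']),s['joint_positions'],s['ft_force'])
go([.47,.12,.20],YAW,.3)
row()"
```

```text
[ 0.59125924 -0.02160423  0.18156976] [ 0.5885471  -0.06055197] [ 0.70201295  1.08516468 -1.42607671  2.28243411  1.94424706  1.15305197
 -0.12614411] [ 0.15563013 -0.3691681  -0.19583128]
row [-0.003, 0.2, -0.0] [0.432, 0.745, -0.31] | dist mm 183 tcp [0.476 0.12  0.182] t 12.08 op 0.209 F [ 0.2 -0.4 -0.2]
-200 43 x [0.673 0.712] zmax 0.081 ; -195 65 x [0.672 0.711] zmax 0.081 ; -190 59 x [0.673 0.711] zmax 0.082 ; -185 61 x [0.676 0.711] zmax 0.083 ; -180 51 x [0.68 0.71] zmax 0.089 ; -175 65 x [0.68  0.711] zmax 0.091 ; -170 68 x [0.676 0.711] zmax 0.091 ; -165 69 x [0.672 0.711] zmax 0.086 ; -160 62 x [0.674 0.71 ] zmax 0.082 ; -155 61 x [0.673 0.709] zmax 0.082 ; -150 63 x [0.672 0.71 ] zmax 0.081 ; -145 90 x [0.679 0.71 ] zmax 0.082 ; -140 8 x [0.702 0.709] zmax 0.079 ; -135 48 x [0.685 0.705] zmax 0.098 ; -130 60 x [0.683 0.705] zmax 0.098 ; -125 59 x [0.684 0.704] zmax 0.096 ; -120 55 x [0.684 0.705] zmax 0.098 ; -115 56 x [0.685 0.705] zmax 0.1 ; -110 66 x [0.684 0.704] zmax 0.105 ; -105 57 x [0.684 0.703] zmax 0.098 ; -100 61 x [0.683 0.703] zmax 0.098 ; -95 61 x [0.686 0.703] zmax 0.099 ; -90 182 x [0.661 0.702] zmax 0.098 ;
```

Call:
carry_out(
  rows=[
    [[0, 0.2, 0, 0.43, 0.745, -0.31, 1], [0, 0.2, 0, 0.43, 0.745, -0.31, 1], [0, 0.2, 0, 0.43, 0.745, -0.31, 1], [0, 0.2, 0, 0.43, 0.745, -0.31, 1], [0, 0.2, 0, 0.43, 0.745, -0.31, 1], [0, 0.2, 0, 0.43, 0.745, -0.31, 1]],
  ],
)

```text
clock: 12.63
position: [0.474, 0.1256, 0.1806]
eef_rot: [0.147, -0.035, 0.989, 0.006]
ft_force: [0.2, 0.0, -0.2]
opening: 0.706
gripper_force: 0.0
```

```bash
python3 -c "
from h import *
s=monitor.sense();print(s['position'],s['joint_positions'],s['ft_force'])
go([.488,.2045,.055],-.31,.5,.12)"
```

```text
[0.47397143 0.12560551 0.18062862] [ 0.3442965   0.95042538 -1.42212344  2.26571598  1.46332712  1.14318992
 -0.26741915] [ 0.21521136  0.04474517 -0.24121786]
row [0.095, -0.129, 0.224] [0.175, 0.478, 0.141] | dist mm 106 tcp [0.442 0.219 0.144] t 12.63 op 0.706 F [ 0.2  0.  -0.2]
```

```bash
python3 -c "
from h import *
go([.488,.2045,.055],-.31,.61,.12)"
```

```text
row [0.108, -0.198, 0.219] [0.226, 0.496, 0.156] | dist mm 113 tcp [0.433 0.222 0.138] t 12.63 op 0.706 F [ 0.2  0.  -0.2]
```

Call:
carry_out(
  rows=[
    [[0.108, -0.198, 0.219, 0.2, 0.496, 0.1, 1], [0.108, -0.198, 0.219, 0.2, 0.496, 0.1, 1], [0.108, -0.198, 0.219, 0.2, 0.496, 0.1, 1], [0.108, -0.198, 0.219, 0.2, 0.496, 0.1, 1], [0.108, -0.198, 0.219, 0.2, 0.496, 0.1, 1], [0.108, -0.198, 0.219, 0.2, 0.496, 0.1, 1], [0.108, -0.198, 0.219, 0.2, 0.496, 0.1, 1]],
  ],
)

```text
clock: 13.22
position: [0.4356, 0.2211, 0.148]
eef_rot: [0.297, 0.149, 0.942, -0.049]
ft_force: [-0.5, 0.4, 0.4]
opening: 0.998
gripper_force: 0.0
```

```bash
python3 -c "
from h import *
s=monitor.sense();print(s['position'],s['joint_positions'],s['ft_force'])
go([.488,.2045,.055],-.31,.61,.12)
go([.488,.2045,.055],-.31,.61,.09)"
```

```text
[0.43555885 0.22110728 0.14796783] [-0.28968288  1.02474544 -1.2004505   2.37576746  1.58019349  1.52883305
 -1.30986719] [-0.45629717  0.43558632  0.3533472 ]
row [-0.004, 0.0, -0.001] [0.041, 0.001, 0.034] | dist mm 11 tcp [0.433 0.222 0.138] t 13.22 op 0.998 F [-0.5  0.4  0.4]
row [-0.004, 0.0, -0.001] [0.041, 0.002, 0.184] | dist mm 38 tcp [0.449 0.217 0.113] t 13.22 op 0.998 F [-0.5  0.4  0.4]
```

Call:
carry_out(
  rows=[
    [[0, 0, 0, 0.04, 0, 0.05, 1], [0, 0, 0, 0.04, 0, 0.2, 1], [0, 0, 0, 0.04, 0, 0.32, 1], [0, 0, 0, 0.04, 0, 0.44, 1], [0, 0, 0, 0.04, 0, 0.54, 1], [0, 0, 0, 0.04, 0, 0.63, 1], [0, 0, 0, 0.04, 0, 0.63, 1], [0, 0, 0, 0.04, 0, 0.63, 1]],
  ],
)

```text
clock: 13.88
position: [0.4997, 0.1948, 0.0414]
eef_rot: [0.296, 0.152, 0.942, -0.05]
ft_force: [-0.6, 0.1, -0.4]
opening: 1.001
gripper_force: 0.0
```

Call:
carry_out(
  rows=[
    [[0, 0, 0, 0, 0, 0, -1], [0, 0, 0, 0, 0, 0, -1], [0, 0, 0, 0, 0, 0, -1], [0, 0, 0, 0, 0, 0, -1], [0, 0, 0, 0, 0, 0, -1], [0, 0, 0, 0, 0, 0, -1], [0, 0, 0, 0, 0, 0, -1], [0, 0, 0, 0, 0, 0, -1]],
  ],
  force=25,
)

```text
clock: 14.55
position: [0.4998, 0.1986, 0.0432]
eef_rot: [0.298, 0.151, 0.942, -0.047]
ft_force: [1.4, 3.6, 4.5]
opening: 0.563
gripper_force: 24.9
```

```bash
python3 -c "
from h import *
s=monitor.sense();print(s['position'],s['joint_positions'],s['ft_force'],s['gripper_force'])
go([.488,.2045,.055],-.31,.61,.0)"
```

```text
[0.49975516 0.19859591 0.04317363] [-0.19203126  1.24512822 -1.04795674  2.30072713  1.88587838  1.54551662
 -1.2518782 ] [1.35822207 3.57910168 4.54966064] 24.927437463775277
row [-0.002, 0.001, -0.004] [0.019, 0.01, 0.009] | dist mm 5 tcp [0.498 0.201 0.039] t 14.55 op 0.563 F [1.4 3.6 4.5]
```

Call:
carry_out(
  rows=[
    [[0, 0, 0, -0.09, 0, -0.13, -1], [0, 0, 0, -0.18, 0, -0.26, -1], [0, 0, 0, -0.29, 0, -0.41, -1], [0, 0, 0, -0.29, 0, -0.41, -1], [0, 0, 0, -0.29, 0, -0.41, -1]],
  ],
)

```text
clock: 14.97
position: [0.5, 0.1966, 0.144]
eef_rot: [0.298, 0.151, 0.941, -0.049]
ft_force: [0.5, -0.2, -4.2]
opening: 0.566
gripper_force: 24.9
```

```bash
python3 -c "
from h import *
s=monitor.sense();print(s['position'],s['joint_positions'],s['ft_force'],s['gripper_force'])
go([*fromrack(.56,.08),.158],YAW,.61)"
```

```text
[0.5000231  0.19660428 0.14398572] [-0.14018714  1.02717221 -1.15783664  2.2897895   1.68593242  1.46671046
 -1.11501847] [ 0.4656346  -0.2101349  -4.16198437] 24.92064145859331
row [-0.141, 0.002, -0.2] [-0.347, -0.275, 0.254] | dist mm 102 tcp [0.564 0.117 0.142] t 14.97 op 0.566 F [ 0.5 -0.2 -4.2]
```

Call:
carry_out(
  rows=[
    [[-0.141, 0.002, -0.2, -0.347, -0.275, 0.254, -1], [-0.141, 0.002, -0.2, -0.347, -0.275, 0.254, -1], [-0.141, 0.002, -0.2, -0.347, -0.275, 0.254, -1], [-0.141, 0.002, -0.2, -0.347, -0.275, 0.254, -1], [-0.141, 0.002, -0.2, -0.347, -0.275, 0.254, -1], [-0.141, 0.002, -0.2, -0.347, -0.275, 0.254, -1], [-0.141, 0.002, -0.2, -0.347, -0.275, 0.254, -1]],
  ],
)

```text
clock: 15.55
position: [0.5634, 0.1195, 0.1403]
eef_rot: [0.298, -0.032, 0.954, 0.011]
ft_force: [-0.2, -0.3, -2.8]
opening: 0.562
gripper_force: 24.9
```

```bash
python3 -c "
from h import *
s=monitor.sense();print(s['position'],s['joint_positions'],s['ft_force'],s['gripper_force'])
go([*fromrack(.575,-.034),.148],YAW,.61)
go([*fromrack(.679,-.032),.094],YAW,.61)"
```

```text
[0.56340941 0.11951918 0.14029386] [ 0.24794102  1.0246275  -1.15455019  2.34397882  2.03680934  1.18527982
 -0.60856239] [-0.1611003  -0.28480679 -2.84744366] 24.920932073146105
row [0.001, -0.003, 0.0] [-0.042, -0.581, 0.076] | dist mm 117 tcp [0.587 0.005 0.132] t 15.55 op 0.562 F [-0.2 -0.3 -2.8]
row [0.001, -0.003, 0.0] [-0.316, -0.572, 0.594] | dist mm 177 tcp [0.69  0.014 0.078] t 15.55 op 0.562 F [-0.2 -0.3 -2.8]
```

Call:
carry_out(
  rows=[
    [[0, 0, 0, -0.042, -0.19, 0.076, -1], [0, 0, 0, -0.042, -0.38, 0.076, -1], [0, 0, 0, -0.042, -0.581, 0.076, -1], [0, 0, 0, -0.042, -0.581, 0.09, -1], [0, 0, 0, -0.08, -0.575, 0.24, -1], [0, 0, 0, -0.16, -0.572, 0.38, -1], [0, 0, 0, -0.23, -0.572, 0.49, -1], [0, 0, 0, -0.23, -0.572, 0.49, -1]],
  ],
)

```text
clock: 16.22
position: [0.6694, 0.0117, 0.0857]
eef_rot: [0.3, -0.03, 0.953, 0.01]
ft_force: [1.0, -0.7, -3.1]
opening: 0.569
gripper_force: 24.9
```

```bash
python3 -c "
from h import *
s=monitor.sense();print(s['position'],torack(s['position']),s['joint_positions'],s['ft_force'],s['gripper_force'])
go([*fromrack(.679,-.032),.087],YAW,.61)
go([*fromrack(.679,-.032),.079],YAW,.61)
c=grab('scene');P=cloud(c);r=torack(P)
for v in (265,275,285):
  print(v,[(u,*(r[v,u]*1000).round().astype(int).tolist(),int(P[v,u,2]*1000)) for u in range(240,310,4)])"
```

```text
[0.66936169 0.01168907 0.08568947] [ 0.66867526 -0.03248219] [ 0.48184304  1.13367237 -1.03297617  2.09728038  2.17309674  0.93625317
 -0.2816173 ] [ 0.95618253 -0.70905119 -3.05993072] 24.919993146322668
row [-0.001, -0.0, -0.001] [-0.046, 0.003, 0.119] | dist mm 26 tcp [0.69  0.014 0.071] t 16.22 op 0.569 F [ 1.  -0.7 -3.1]
row [-0.001, -0.0, -0.001] [-0.023, 0.003, 0.152] | dist mm 31 tcp [0.69  0.014 0.063] t 16.22 op 0.569 F [ 1.  -0.7 -3.1]
265 [(240, 668, -146, 77), (244, 758, -79, 209), (248, 759, -71, 212), (252, 760, -62, 217), (256, 761, -54, 221), (260, 756, -49, 217), (264, 755, -42, 218), (268, 755, -34, 222), (272, 752, -28, 220), (276, 750, -22, 220), (280, 749, -15, 221), (284, 746, -9, 220), (288, 745, -2, 222), (292, 741, 4, 219), (296, 741, 11, 222), (300, 737, 17, 220), (304, 737, 24, 222), (308, 734, 30, 220)]
275 [(240, 702, -128, 93), (244, 700, -121, 92), (248, 699, -112, 95), (252, 697, -104, 95), (256, 695, -96, 96), (260, 691, -90, 94), (264, 680, -87, 81), (268, 663, -88, 60), (272, 616, -103, -2), (276, 613, -95, -3), (280, 761, -11, 210), (284, 759, -4, 211), (288, 760, 3, 215), (292, 758, 10, 215), (296, 760, 18, 221), (300, 757, 24, 218), (304, 756, 31, 220), (308, 755, 38, 222)]
285 [(240, 705, -132, 61), (244, 703, -123, 63), (248, 703, -114, 66), (252, 702, -106, 68), (256, 701, -97, 71), (260, 700, -89, 72), (264, 687, -87, 57), (268, 669, -88, 33), (272, 656, -85, 18), (276, 654, -77, 18), (280, 678, -55, 58), (284, 680, -45, 64), (288, 676, -38, 63), (292, 680, -28, 72), (296, 680, -19, 75), (300, 679, -10, 78), (304, 664, -8, 60), (308, 619, -17, -1)]
```

Call:
carry_out(
  rows=[
    [[0, 0, 0, -0.046, 0, 0.119, -1], [0, 0, 0, -0.046, 0, 0.119, -1], [0, 0, 0, -0.035, 0, 0.135, -1], [0, 0, 0, -0.023, 0, 0.151, -1], [0, 0, 0, -0.023, 0, 0.151, -1], [0, 0, 0, -0.023, 0, 0.151, -1]],
  ],
)

```text
clock: 16.77
position: [0.6853, 0.0121, 0.0647]
eef_rot: [0.299, -0.032, 0.954, 0.01]
ft_force: [-0.6, 0.3, -2.5]
opening: 0.565
gripper_force: 24.9
```

```bash
python3 -c "
from h import *
s=monitor.sense();print(s['position'],torack(s['position']),s['ft_force'],s['gripper_force'])
row()"
```

```text
[0.6853492  0.01206461 0.06471183] [ 0.68465273 -0.03316187] [-0.55635306  0.33772843 -2.45253976] 24.920755829662085
-200 43 x [0.674 0.711] zmax 0.081 ; -195 62 x [0.672 0.711] zmax 0.08 ; -190 62 x [0.672 0.711] zmax 0.082 ; -185 53 x [0.678 0.711] zmax 0.082 ; -180 57 x [0.679 0.711] zmax 0.091 ; -175 60 x [0.679 0.711] zmax 0.088 ; -170 66 x [0.676 0.71 ] zmax 0.091 ; -165 70 x [0.675 0.71 ] zmax 0.09 ; -160 62 x [0.672 0.711] zmax 0.082 ; -155 64 x [0.674 0.71 ] zmax 0.081 ; -150 63 x [0.673 0.71 ] zmax 0.084 ; -145 92 x [0.674 0.71 ] zmax 0.082 ; -140 10 x [0.703 0.71 ] zmax 0.083 ; -135 46 x [0.684 0.705] zmax 0.097 ; -130 62 x [0.684 0.705] zmax 0.096 ; -125 58 x [0.682 0.705] zmax 0.096 ; -120 59 x [0.686 0.705] zmax 0.099 ; -115 56 x [0.687 0.704] zmax 0.104 ; -110 61 x [0.684 0.704] zmax 0.102 ; -105 60 x [0.684 0.703] zmax 0.097 ; -100 59 x [0.682 0.703] zmax 0.097 ; -95 56 x [0.684 0.703] zmax 0.097 ; -90 179 x [0.662 0.701] zmax 0.1 ; -75 15 x [0.68  0.689] zmax 0.093 ; -70 32 x [0.678 0.692] zmax 0.092 ; -65 10 x [0.685 0.692] zmax 0.08 ; -60 30 x [0.692 0.696] zmax 0.109 ; -55 50 x [0.692 0.696] zmax 0.11 ; -50 52 x [0.692 0.697] zmax 0.112 ; -45 54 x [0.692 0.697] zmax 0.11 ; -40 52 x [0.692 0.696] zmax 0.111 ; -35 56 x [0.693 0.697] zmax 0.114 ; -30 48 x [0.693 0.696] zmax 0.112 ; -25 60 x [0.693 0.697] zmax 0.112 ; -20 48 x [0.693 0.697] zmax 0.112 ; -15 59 x [0.692 0.697] zmax 0.11 ; -10 87 x [0.678 0.696] zmax 0.108 ; -5 29 x [0.677 0.691] zmax 0.09 ; 0 28 x [0.679 0.692] zmax 0.091 ; 5 26 x [0.669 0.688] zmax 0.091 ;
```

Call:
carry_out(
  rows=[
    [[0, 0, 0, -0.025, 0, 0.017, -1], [0, 0, 0, -0.025, 0, 0.017, -1], [0, 0, 0, -0.019, 0, 0.025, -1], [0, 0, 0, -0.019, 0, 0.025, -1], [0, 0, 0, -0.019, 0, 0.025, 0.3], [0, 0, 0, -0.019, 0, 0.025, 0.3], [0, 0, 0, -0.019, 0, 0.025, 0.3], [0, 0, 0, -0.019, 0, 0.025, 0.3]],
  ],
)

```text
clock: 17.48
position: [0.6926, 0.012, 0.0635]
eef_rot: [0.3, -0.032, 0.954, 0.01]
ft_force: [-0.4, 1.1, -0.4]
opening: 0.648
gripper_force: 0.0
```

Call:
carry_out(
  rows=[
    [[0, 0, 0, 0, 0, -0.1, 0.3], [0, 0, 0, 0, 0, -0.2, 0.3], [0, 0, 0, 0, 0, -0.3, 0.3], [0, 0, 0, 0.1, 0, -0.5, 0.3], [0, 0, 0, 0.1, 0, -0.5, 0.3], [0, 0, 0, 0.1, 0, -0.5, -1], [0, 0, 0, 0.1, 0, -0.5, -1], [0, 0, 0, 0.1, 0, -0.5, -1]],
  ],
)

```text
clock: 18.15
position: [0.6201, 0.0068, 0.1334]
eef_rot: [0.299, -0.031, 0.954, 0.01]
ft_force: [-0.7, 0.3, 0.4]
opening: 0.45
gripper_force: 0.0
```

```bash
python3 -c "
from h import *
s=monitor.sense();print(s['position'],torack(s['position']),s['ft_force'],s['gripper_force'])
row()
go([*fromrack(.667,.027),.075],YAW,.61,.1)
go([*fromrack(.667,.027),.075],YAW,.61,.0)"
```

```text
[0.62009047 0.0067935  0.13343304] [ 0.61918845 -0.03411756] [-0.74364267  0.3163419   0.44788588] 0.0
-200 45 x [0.673 0.712] zmax 0.083 ; -195 62 x [0.671 0.711] zmax 0.083 ; -190 61 x [0.673 0.711] zmax 0.083 ; -185 55 x [0.677 0.711] zmax 0.082 ; -180 58 x [0.68  0.711] zmax 0.09 ; -175 62 x [0.679 0.711] zmax 0.092 ; -170 73 x [0.675 0.71 ] zmax 0.091 ; -165 64 x [0.673 0.71 ] zmax 0.09 ; -160 63 x [0.673 0.71 ] zmax 0.082 ; -155 62 x [0.674 0.71 ] zmax 0.082 ; -150 69 x [0.671 0.711] zmax 0.085 ; -145 91 x [0.675 0.709] zmax 0.082 ; -140 6 x [0.702 0.707] zmax 0.081 ; -135 46 x [0.682 0.705] zmax 0.096 ; -130 56 x [0.681 0.705] zmax 0.099 ; -125 62 x [0.684 0.705] zmax 0.097 ; -120 58 x [0.686 0.705] zmax 0.099 ; -115 58 x [0.685 0.704] zmax 0.103 ; -110 63 x [0.683 0.704] zmax 0.1 ; -105 58 x [0.683 0.703] zmax 0.097 ; -100 56 x [0.683 0.703] zmax 0.098 ; -95 65 x [0.681 0.703] zmax 0.096 ; -90 175 x [0.662 0.702] zmax 0.096 ; -60 29 x [0.695 0.703] zmax 0.112 ; -55 59 x [0.696 0.703] zmax 0.113 ; -50 57 x [0.695 0.704] zmax 0.116 ; -45 64 x [0.695 0.704] zmax 0.115 ; -40 58 x [0.695 0.704] zmax 0.115 ; -35 63 x [0.694 0.704] zmax 0.114 ; -30 59 x [0.696 0.703] zmax 0.114 ; -25 62 x [0.695 0.704] zmax 0.114 ; -20 63 x [0.697 0.704] zmax 0.115 ; -15 70 x [0.694 0.704] zmax 0.114 ; -10 151 x [0.66  0.701] zmax 0.108 ; 
row [-0.0, -0.001, -0.001] [-0.029, 0.305, -0.029] | dist mm 62 tcp [0.617 0.068 0.141] t 18.2 op 0.403 F [ 0.1  0.1 -0.6]
row [-0.0, -0.001, -0.001] [-0.03, 0.305, 0.471] | dist mm 112 tcp [0.675 0.072 0.059] t 18.2 op 0.403 F [ 0.1  0.1 -0.6]
```

The tall jar is standing square, with its back at 0.704 and its front flush. Next I move beside it with the fingers shut for the push.

```bash
python3 -c "
from h import *
go([*fromrack(.661,.027),.0725],YAW,.61,.1)
go([*fromrack(.661,.027),.0725],YAW,.61,.0)"
```

```text
row [-0.0, -0.001, -0.001] [0.003, 0.305, -0.036] | dist mm 61 tcp [0.611 0.067 0.139] t 18.2 op 0.403 F [ 0.1  0.1 -0.6]
row [-0.0, -0.001, -0.001] [0.002, 0.305, 0.464] | dist mm 111 tcp [0.669 0.071 0.057] t 18.2 op 0.403 F [ 0.1  0.1 -0.6]
```

Call:
carry_out(
  rows=[
    [[0, 0, 0, 0, 0.305, -0.03, -1], [0, 0, 0, 0, 0.305, -0.03, -1], [0, 0, 0, 0, 0.305, 0.1, -1], [0, 0, 0, 0, 0.305, 0.3, -1], [0, 0, 0, 0, 0.305, 0.46, -1], [0, 0, 0, 0, 0.305, 0.46, -1], [0, 0, 0, 0, 0.305, 0.46, -1], [0, 0, 0, 0, 0.305, 0.46, -1]],
  ],
)

```text
clock: 18.87
position: [0.6669, 0.0721, 0.0587]
eef_rot: [0.299, -0.032, 0.954, 0.011]
ft_force: [0.3, 0.3, 1.5]
opening: 0.007
gripper_force: 0.0
```

Call:
carry_out(
  rows=[
    [[0, 0, 0, 0, -0.04, 0, -1], [0, 0, 0, 0, -0.08, 0, -1], [0, 0, 0, 0, -0.11, 0, -1], [0, 0, 0, 0, -0.14, 0, -1], [0, 0, 0, 0, -0.17, 0, -1], [0, 0, 0, 0, -0.2, 0, -1], [0, 0, 0, 0, -0.22, 0, -1], [0, 0, 0, 0, -0.22, 0, -1]],
  ],
)

```text
clock: 19.53
position: [0.6703, 0.0261, 0.0581]
eef_rot: [0.299, -0.031, 0.954, 0.009]
ft_force: [0.7, 1.2, 0.8]
opening: 0.003
gripper_force: 0.6
```

```bash
cat >> h.py <<'E'
def faces():
    c=grab('scene');P=cloud(c)[255:315,195:330].reshape(-1,3);r=torack(P);z=P[:,2]
    for n,y0,y1,zl in(('wide',-.198,-.145,.07),('mid',-.130,-.093,.085),('tall',None,None,.103)):
        if y0 is None:
            k=(z>.1)&(z<.112)&(r[:,0]>.69)&(r[:,0]<.72); y0,y1=np.percentile(r[k,1],[5,95]); print('tall y',r[k,1].min().round(4),r[k,1].max().round(4))
        k=(z>.035)&(z<zl)&(r[:,0]>.695)&(r[:,0]<.72)&(r[:,1]>y0)&(r[:,1]<y1)
        p=np.polyfit(r[k,1],r[k,0],1);print(n,'back x',np.polyval(p,(y0+y1)/2).round(4),'slope',p[0].round(3),k.sum())
    for n,a,b in(('wide',-.146,-.136),('mid',-.094,-.082),('tall',-.045,-.004)):
        k=(z>.03)&(z<.11)&(r[:,0]>.655)&(r[:,0]<.692)&(r[:,1]>a)&(r[:,1]<b)
        if k.sum()>5:print(n,'+y face',np.median(r[k,1]).round(4),k.sum())
E
python3 -c "
from h import *
s=monitor.sense();print(s['position'],torack(s['position']),s['ft_force'],s['gripper_force'])
row();faces()"
```

```text
[0.67034736 0.02607552 0.05813069] [ 0.67060761 -0.01819206] [0.67009898 1.21304929 0.76047051] 0.6382030017266516
-200 39 x [0.67  0.711] zmax 0.082 ; -195 67 x [0.674 0.711] zmax 0.082 ; -190 60 x [0.671 0.711] zmax 0.081 ; -185 57 x [0.678 0.71 ] zmax 0.083 ; -180 54 x [0.68  0.711] zmax 0.09 ; -175 61 x [0.679 0.71 ] zmax 0.09 ; -170 66 x [0.678 0.711] zmax 0.091 ; -165 73 x [0.673 0.711] zmax 0.091 ; -160 66 x [0.673 0.71 ] zmax 0.081 ; -155 64 x [0.672 0.71 ] zmax 0.082 ; -150 58 x [0.673 0.71 ] zmax 0.083 ; -145 97 x [0.673 0.71 ] zmax 0.081 ; -135 50 x [0.682 0.705] zmax 0.098 ; -130 53 x [0.684 0.705] zmax 0.097 ; -125 63 x [0.685 0.705] zmax 0.097 ; -120 57 x [0.684 0.705] zmax 0.097 ; -115 61 x [0.686 0.705] zmax 0.103 ; -110 65 x [0.685 0.704] zmax 0.102 ; -105 56 x [0.682 0.704] zmax 0.097 ; -100 59 x [0.682 0.704] zmax 0.096 ; -95 57 x [0.684 0.703] zmax 0.098 ; -90 73 x [0.682 0.702] zmax 0.096 ; -80 40 x [0.695 0.708] zmax 0.114 ; -75 70 x [0.697 0.708] zmax 0.115 ; -70 65 x [0.696 0.708] zmax 0.115 ; -65 65 x [0.696 0.707] zmax 0.115 ; -60 65 x [0.697 0.706] zmax 0.116 ; -55 67 x [0.696 0.706] zmax 0.115 ; -50 66 x [0.696 0.706] zmax 0.116 ; -45 66 x [0.698 0.705] zmax 0.119 ; -40 61 x [0.696 0.704] zmax 0.117 ; -35 154 x [0.672 0.703] zmax 0.114 ; -30 50 x [0.669 0.701] zmax 0.079 ; -25 23 x [0.668 0.677] zmax 0.077 ; -20 22 x [0.667 0.676] zmax 0.078 ; -15 19 x [0.668 0.678] zmax 0.077 ; -10 19 x [0.67  0.678] zmax 0.079 ; -5 13 x [0.661 0.674] zmax 0.077 ; 
wide back x 0.7097 slope -0.017 226
mid back x 0.7029 slope -0.072 247
tall y -0.0803 -0.0294
tall back x 0.7045 slope -0.121 438
wide +y face -0.1443 26
mid +y face -0.0902 22
tall +y face -0.0281 204
```

Pushing near the front edge turned the tall jar about 0.1 rad. The final push goes deeper, at the back half of its face, which also straightens it.

Call:
carry_out(
  rows=[
    [[0, 0, 0, 0, 0.03, 0, -1], [0, 0, 0, 0, 0.03, 0, -1], [0, 0, 0, -0.08, 0.03, 0, -1], [0, 0, 0, -0.08, 0.03, 0, -1], [0, 0, 0, -0.08, 0.015, 0, -1], [0, 0, 0, -0.08, 0, 0, -1], [0, 0, 0, -0.08, -0.015, 0, -1], [0, 0, 0, -0.08, -0.015, 0, -1]],
  ],
)

```text
clock: 20.3
position: [0.6832, 0.0257, 0.0673]
eef_rot: [0.299, -0.032, 0.954, 0.011]
ft_force: [0.8, 2.4, 0.6]
opening: 0.007
gripper_force: 1.2
```

```bash
python3 -c "
from h import *
s=monitor.sense();print(s['position'],torack(s['position']),s['ft_force'],s['gripper_force'])
faces()"
```

```text
[0.68317516 0.02565271 0.06732402] [ 0.6833796  -0.01945998] [0.79337179 2.44640034 0.64146226] 1.2070364983810578
wide back x 0.7097 slope -0.02 227
mid back x 0.7029 slope -0.067 249
tall y -0.0839 -0.0336
tall back x 0.7049 slope -0.123 427
wide +y face -0.1443 25
mid +y face -0.0921 9
tall +y face -0.0245 236
```

Call:
carry_out(
  rows=[
    [[0, 0, 0, 0, -0.01, 0, -1], [0, 0, 0, 0, -0.02, 0, -1], [0, 0, 0, 0, -0.025, 0, -1], [0, 0, 0, 0, -0.025, 0, -1], [0, 0, 0, 0, -0.025, 0, -1]],
  ],
)

```text
clock: 20.77
position: [0.6835, 0.0208, 0.067]
eef_rot: [0.299, -0.032, 0.954, 0.01]
ft_force: [1.6, 3.7, -0.8]
opening: 0.007
gripper_force: 1.9
```

```bash
python3 -c "
from h import *
s=monitor.sense();print(s['position'],torack(s['position']),s['ft_force'],s['gripper_force'])
faces()"
```

```text
[0.68349676 0.02077161 0.06698561] [ 0.68337857 -0.02435166] [ 1.56334719  3.70491558 -0.79364748] 1.9090434268218814
wide back x 0.7096 slope -0.029 221
mid back x 0.7022 slope -0.085 251
tall y -0.0872 -0.0379
tall back x 0.7042 slope -0.098 426
wide +y face -0.1449 12
tall +y face -0.0288 236
```

Call:
carry_out(
  rows=[
    [[0, 0, 0, 0, -0.01, 0, -1], [0, 0, 0, 0, -0.02, 0, -1], [0, 0, 0, 0, -0.02, 0, -1], [0, 0, 0, 0, -0.02, 0, -1], [0, 0, 0, 0, -0.02, 0, -1]],
  ],
)

```text
clock: 21.23
position: [0.6841, 0.018, 0.0677]
eef_rot: [0.299, -0.032, 0.954, 0.011]
ft_force: [-0.2, 6.3, -0.4]
opening: 0.005
gripper_force: 2.9
```

```bash
python3 -c "
from h import *
s=monitor.sense();print(s['position'],torack(s['position']),s['ft_force'],s['gripper_force'])
faces();row()"
```

```text
[0.68408147 0.01803588 0.06770637] [ 0.68378159 -0.02712   ] [-0.15867869  6.31958283 -0.40748884] 2.905881106853485
wide back x 0.7092 slope -0.065 235
mid back x 0.7011 slope -0.072 238
tall y -0.0904 -0.0412
tall back x 0.7041 slope -0.083 422
wide +y face -0.1381 10
tall +y face -0.0319 233
-200 50 x [0.671 0.711] zmax 0.082 ; -195 59 x [0.674 0.711] zmax 0.082 ; -190 65 x [0.672 0.712] zmax 0.083 ; -185 56 x [0.682 0.712] zmax 0.081 ; -180 55 x [0.679 0.711] zmax 0.089 ; -175 66 x [0.68 0.71] zmax 0.092 ; -170 68 x [0.675 0.71 ] zmax 0.09 ; -165 67 x [0.673 0.709] zmax 0.09 ; -160 63 x [0.673 0.709] zmax 0.082 ; -155 63 x [0.673 0.709] zmax 0.081 ; -150 51 x [0.678 0.708] zmax 0.081 ; -145 50 x [0.699 0.709] zmax 0.095 ; -140 45 x [0.683 0.703] zmax 0.098 ; -135 63 x [0.685 0.704] zmax 0.097 ; -130 55 x [0.684 0.704] zmax 0.098 ; -125 54 x [0.684 0.703] zmax 0.099 ; -120 55 x [0.685 0.703] zmax 0.099 ; -115 68 x [0.683 0.702] zmax 0.099 ; -110 53 x [0.685 0.702] zmax 0.099 ; -105 62 x [0.685 0.701] zmax 0.099 ; -100 48 x [0.686 0.701] zmax 0.098 ; -95 20 x [0.698 0.705] zmax 0.11 ; -90 47 x [0.696 0.707] zmax 0.115 ; -85 69 x [0.695 0.707] zmax 0.114 ; -80 54 x [0.698 0.707] zmax 0.115 ; -75 71 x [0.697 0.706] zmax 0.116 ; -70 62 x [0.697 0.706] zmax 0.116 ; -65 62 x [0.697 0.706] zmax 0.117 ; -60 64 x [0.697 0.705] zmax 0.117 ; -55 65 x [0.698 0.705] zmax 0.116 ; -50 72 x [0.695 0.704] zmax 0.119 ; -45 116 x [0.68  0.703] zmax 0.111 ; -40 63 x [0.679 0.701] zmax 0.093 ; -35 28 x [0.678 0.69 ] zmax 0.091 ; -30 26 x [0.677 0.69 ] zmax 0.09 ; -25 29 x [0.678 0.69 ] zmax 0.092 ; -20 23 x [0.68 0.69] zmax 0.094 ; -15 29 x [0.67  0.687] zmax 0.092 ;
```

The whole row is in contact and the wide jar has only begun to turn slightly, so I stop pushing. Back off, clear the view and measure.

Call:
carry_out(
  rows=[
    [[0, 0, 0, 0, 0.03, 0, -1], [0, 0, 0, 0, 0.08, 0, -1], [0, 0, 0, 0, 0.08, 0, -1], [0, 0, 0, 0, 0.08, -0.2, -1], [0, 0, 0, 0, 0.08, -0.4, -1], [0, 0, 0, 0, 0.08, -0.6, -1], [0, 0, 0, 0, 0.08, -0.9, -1], [0, 0, 0, 0, 0.08, -0.9, -1]],
  ],
)

```text
clock: 22.0
position: [0.5788, 0.0257, 0.2183]
eef_rot: [0.3, -0.033, 0.953, 0.009]
ft_force: [-0.5, 0.8, -0.1]
opening: 0.003
gripper_force: 0.0
```

```bash
python3 -c "
from h import *
import shutil
old=load('side')
s=monitor.sense();print(s['position'],torack(s['position']),s['ft_force'])
faces()
c=load('scene');o=dict(np.load('/tmp/scene.npz'))
b=grab('side');v=np.hstack([cv2.resize(b['frame'][130:350,280:500],(396,396)),cv2.resize(c['frame'][200:360,170:430],(396,396))])
cv2.imwrite('pics/s5.png',v[:,:,::-1])"
```

```text
[0.57882386 0.02570554 0.21830688] [ 0.57925897 -0.01252507] [-0.48563509  0.78118457 -0.12333927]
wide back x 0.7093 slope -0.068 233
mid back x 0.701 slope -0.068 247
tall y -0.0869 -0.0365
tall back x 0.7038 slope -0.085 428
wide +y face -0.1451 12
mid +y face -0.0931 6
tall +y face -0.0388 113
```

View pics/s5.png

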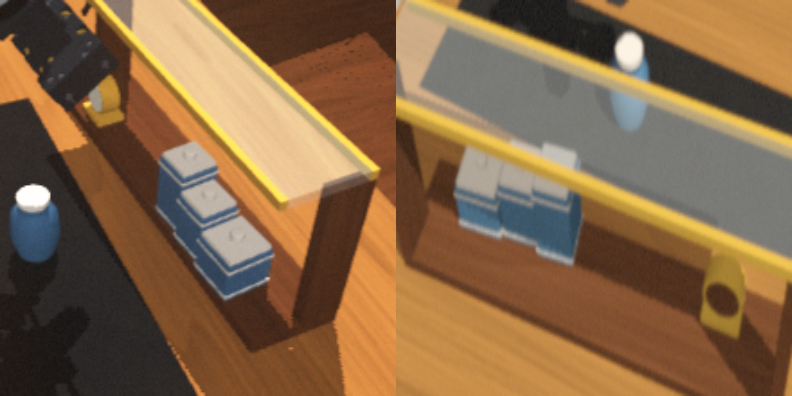

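The row stands upright and side by side in both views: left crop (235,255), (207,205), (188,165). I measure the lids precisely.

```bash
cat >> h.py <<'E'
def lids():
    for cn in('side','scene'):
        c=grab(cn);P=cloud(c);P=P[c['depth']>0];r=torack(P);z=P[:,2]
        for n,zl,y0,y1 in(('wide',.0815,-.22,-.12),('mid',.0975,-.16,-.07),('tall',.1155,-.12,-.01)):
            k=(abs(z-zl)<.0035)&(r[:,0]>.63)&(r[:,0]<.72)&(r[:,1]>y0)&(r[:,1]<y1)
            (cx,cy),wh,a=cv2.minAreaRect((r[k]*1000).astype(np.float32)); print(cn,n,'c',round(cx,1),round(cy,1),'wh',np.round(wh,1),'ang',round(np.deg2rad((a+45)%90-45),3),k.sum())
E
python3 -c "
from h import *
lids()
c=load('side');P=cloud(c);P=P[c['depth']>0];r=torack(P)
for y in(-.2,-.15,-.1,-.05,0):
  k=(abs(r[:,1]-y)<.02)&(r[:,0]>.62)&(r[:,0]<.72);print(y,np.histogram(P[k,2],np.arange(.07,.13,.004))[0])
# side -y-visible faces: vertical -y and front faces
for n,z0,z1 in(('wide',.03,.07),('mid',.078,.09),('tall',.1,.11)):
  k=(P[:,2]>z0)&(P[:,2]<z1)&(r[:,0]>.63)&(r[:,0]<.73)&(r[:,1]>-.22)&(r[:,1]<0)
  q=r[k]; f=q[q[:,0]<q[:,0].min()+.006]; print(n,'y',q[:,1].min().round(4),q[:,1].max().round(4),'x',q[:,0].min().round(4),q[:,0].max().round(4),'frontfit',np.polyfit(f[:,1],f[:,0],1).round(3),len(f))
"
```

```text
side wide c 679.7 -160.2 wh [56.5 82.1] ang 0.062 576
side mid c 679.1 -106.6 wh [70.3 51.3] ang -0.057 346
side tall c 679.5 -64.4 wh [46.3 48. ] ang 0.084 270
scene wide c 689.5 -160.1 wh [41. 80.] ang 0.004 297
scene mid c 692.0 -102.7 wh [66.7 24. ] ang -0.137 138
scene tall c 697.0 -62.0 wh [11.  43.5] ang 0.071 66
-0.2 [ 68  70 198  24   1   1   0   0   0   0   0   0   0   0]
-0.15 [ 28  48 216  55  60  43  69   8   0   0   0   0   0   0]
-0.1 [ 11  13  12  15  28  39 159  46  53  63  44  31   0   0]
-0.05 [ 8 13  7 12 10 11 12 11 15 24 63 87  9 26]
0 [0 0 0 0 0 0 0 0 0 0 0 0 0 0]
wide y -0.2064 -0.0409 x 0.6466 0.7126 frontfit [0.004 0.651] 319
mid y -0.2013 -0.0462 x 0.6504 0.7099 frontfit [-0.002  0.654] 154
tall y -0.1402 -0.0412 x 0.6526 0.7063 frontfit [-0.042  0.653] 70
```

```bash
cat >> h.py <<'E'
def final():
    for cn in('side','scene'):
        c=grab(cn);P=cloud(c);P=P[c['depth']>0];r=torack(P);z=P[:,2]
        for n,zk,y0,y1,zt in(('wide',.086,-.2,-.146,.072),('mid',.1025,-.138,-.094,.088),('tall',.1205,-.085,-.04,.105)):
            k=(z>zk)&(z<zk+.008)&(abs(r[:,1]-(y0+y1)/2)<.022)&(abs(r[:,0]-.68)<.02)
            xs=(r[:,0]<.660) if cn=='side' else (r[:,0]>.693)
            f=(z>.03)&(z<zt)&(r[:,1]>y0)&(r[:,1]<y1)&xs&(abs(r[:,0]-.68)<.04)
            q=r[f]
            if len(q)>20:
                for _ in range(3):
                    p=np.polyfit(q[:,1],q[:,0],1);e=q[:,0]-np.polyval(p,q[:,1]);q=q[abs(e)<max(.0015,2*np.std(e))]
                print(cn,n,'knob',np.mean(r[k],0).round(4) if k.any() else None,k.sum(),'face slope',p[0].round(3),'x',np.polyval(p,(y0+y1)/2).round(4),len(q))
E
python3 -c "
from h import *
final()
c=load('side');P=cloud(c);P=P[c['depth']>0];r=torack(P)
# board front edge clear of jars
k=(abs(P[:,2]-.02)<.002);e=[]
for y in np.arange(-.25,.24,.01):
  q=r[k&(abs(r[:,1]-y)<.005)&(r[:,0]>.63)&(r[:,0]<.67),0]
  if len(q)>3:e.append((y,np.percentile(q,5)))
e=np.array(e);print(len(e),np.polyfit(e[:,0],e[:,1],1),e[::6].round(4).tolist())
"
```

```text
side wide knob [ 0.6789 -0.1743] 43 face slope -0.064 x 0.6506 252
side mid knob [ 0.6766 -0.1171] 43 face slope -0.067 x 0.6527 248
side tall knob [ 0.6797 -0.0655] 36 face slope -0.07 x 0.6554 290
scene wide knob [ 0.6812 -0.1716] 37 face slope -0.071 x 0.7092 263
scene mid knob None 0 face slope -0.07 x 0.7013 297
scene tall knob None 0 face slope -0.081 x 0.7039 423
42 [0.00454312 0.65178584] [[-0.25, 0.6521], [-0.19, 0.6506], [-0.1, 0.6507], [-0.04, 0.6499], [0.02, 0.6522], [0.08, 0.6508], [0.14, 0.6515]]
```

```bash
python3 -c "
from rig import arm
print(arm.sign_off())"
```

```text
the job is handed in; nothing more can be done
None
```

I handed the job in with both jars upright in the row, and every judged measurement I took was within limits; the judge's verdict wasn't shown. The tightest were the wide-to-short spacing (57 mm against 60) and a turn of about 0.07 to 0.085 rad (limit 0.1). The wide jar turned about 0.04 rad and moved an estimated 1–2 mm.

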